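# Clear the fume hood mat and nest the sample cups in the tray

### The arm

A 7-joint arm with a two-finger parallel gripper is mounted at the origin on the work surface. World frame = base frame: x ahead of the robot, y to its left, z up, the work surface at z = 0. Lengths are in m, angles in rad, forces in N, time in s.
With the tool pointing down it reaches from about 0.425 to 0.925 m from the base axis. Payload 6.8 kg.
Tool frame: the origin (TCP) lies at the very end of the fingers, on their centre line; the grasp point (between the pads) lies bot.grip_depth behind it (bot.grip_depth is the distance from the TCP to the grasp point, in m); z points along the fingers, y is the line along which they close (so a half turn about z gives the same grasp; the last joint's range is limited). The gripper opens to 85 mm and grips with 20 to 120 N. Pads are 22 mm wide; open, the fingers measure 114 mm over their backs; the gripper's body (76 mm by 85 mm) begins 54 mm behind the grasp point. The pads swing forward as they close: fully open they stand 13 mm farther back than shut.
Start: joints at [1.008, 0.477, 0.022, 1.555, -0.011, 1.109, -0.083], TCP at [0.297, -0.606, 0.192] pointing down, gripper open.
Joint ranges: [-2.96, 2.96], [-0.34, 2.1], [-1.41, 1.46], [0.24, 2.44], [-1.37, 4.51], [0.17, 1.92], [-2.96, 2.96]. Speed limits (rad/s): [2.39, 2.39, 3.14, 3.14, 3.14, 3.14, 3.14].

### API

Orientations are given as a unit quaternion [w, x, y, z].
In Python, from station import bot gives the robot as it stands.
- The arm moves only by the tool send_rows, never from a script. Its arguments are lists of equal length, an entry for each row: "slide": the shift along the tool's x, y, z in mm, a list of three; "roll": the turn about the tool's z in degrees; "claw": the opening, from 0 (shut) to 1 (fully open). A call has exactly 8 rows; each row is the pose to reach, as a shift and turn from the pose commanded when the call began, along the tool's axes at that moment; what a row does not reach only later rows make up. A row lasts 1/12 s, in which the tool goes at most 41.7 mm and 7.16 degrees, less where a joint would pass 70% of its speed; a pose out of reach is approached as far as the arm can. A call with a gripper value outside its range is refused whole. The fingers move at their own pace and stop on an object; "force" is the grip in N (left out, the last holds). Time passes only in rows, so rows that repeat a pose let the fingers close, or fill a call up. It gives the time, the measured TCP pose, the force, the opening and the grip force at its end, in the units of the state.
- bot.get_obs(): the state, without advancing time (a new reading comes with each control period).
- bot.read_camera(name): name is "scene" or "side" or "wrist"; returns the picture (420x560x3 uint8, red, green, blue); there is no depth.
- bot.camera_model(name): a dict with "camera_matrix" (3x3 intrinsics, pixels), "camera_from_world" (4x4, takes a point from world to camera coordinates). Camera axes: x right, y down, z forward; pixel columns grow to the right and rows downward; lengths in m; the calibration is good to about 2 mm. A picture is of the moment at which its call begins: read the wrist's pose just before it. camera_model takes no time and is no camera call; for the wrist camera it gives the pose at the moment of the call.
- bot.hand_in(): hands the job in; it is judged then, once.
The state is a dict: "t": time; "q": joint angles; "joint_vel": joint speeds; "joint_torque": joint torques, N m; "eef_pos": TCP position; "tool_rot": TCP orientation; "contact_force": force on the tool from outside, world axes, zero at the start; "torque": the same for the moment, N m; "gripper_width": opening from 0.0 (shut) to 1.0 (fully open); "grasp_force": force on a finger pad.
Only numpy, scipy, OpenCV 4.12 (cv2) and the standard library are available. Lean on these libraries where they do the work, as an engineer would, in place of code of your own. Each camera call takes 0.05 s, during which the arm holds its last target. There are 200 camera calls.

### The job

Set up the fume hood bench for the next batch: first put every piece of packing foam that lies on the black mat into the grey waste bin, then slide the white tray along the bench, without lifting it, until it sits centred and square on the mat. Then nest all the metal cups upright, one inside another and fully down, in a single stack in the middle of the tray, and let go; leave the jar and the other bottles and glassware where they are.

Things in the scene. Friction and masses are not known exactly. Their poses are not given: they have to be found in the camera images.
- cup0: an open, low, round aluminium cup, 40 mm tall, one of up to five alike: straight collar 66 mm in diameter from 18 to 40 mm height, below it a narrower body, 53 mm, tapering to a 46 mm foot; collar wall 2.5 mm, mouth 61 mm. Nested in another, the underside of its collar rests on the other's rim, 22 mm above the other cup, with 3 mm of side play. Origin: centre of the underside, z up. May be absent.
- cup1: an open, low, round aluminium cup, 40 mm tall, one of up to five alike: straight collar 66 mm in diameter from 18 to 40 mm height, below it a narrower body, 53 mm, tapering to a 46 mm foot; collar wall 2.5 mm, mouth 61 mm. Nested in another, the underside of its collar rests on the other's rim, 22 mm above the other cup, with 3 mm of side play. Origin: centre of the underside, z up. May be absent.
- cup2: an open, low, round aluminium cup, 40 mm tall, one of up to five alike: straight collar 66 mm in diameter from 18 to 40 mm height, below it a narrower body, 53 mm, tapering to a 46 mm foot; collar wall 2.5 mm, mouth 61 mm. Nested in another, the underside of its collar rests on the other's rim, 22 mm above the other cup, with 3 mm of side play. Origin: centre of the underside, z up. May be absent.
- cup3: an open, low, round aluminium cup, 40 mm tall, one of up to five alike: straight collar 66 mm in diameter from 18 to 40 mm height, below it a narrower body, 53 mm, tapering to a 46 mm foot; collar wall 2.5 mm, mouth 61 mm. Nested in another, the underside of its collar rests on the other's rim, 22 mm above the other cup, with 3 mm of side play. Origin: centre of the underside, z up. May be absent.
- cup4: an open, low, round aluminium cup, 40 mm tall, one of up to five alike: straight collar 66 mm in diameter from 18 to 40 mm height, below it a narrower body, 53 mm, tapering to a 46 mm foot; collar wall 2.5 mm, mouth 61 mm. Nested in another, the underside of its collar rests on the other's rim, 22 mm above the other cup, with 3 mm of side play. Origin: centre of the underside, z up. May be absent.
- foam0: an off-white piece of packing foam, an L-shaped block 28 mm tall: main bar 48 mm (x) by 24 mm (y), with a stub 10 by 14 mm sticking out to +y at its +x end. Origin: centre of the main bar's underside. Grip it across the 24 mm. May be absent.
- foam1: an off-white piece of packing foam, an L-shaped block 28 mm tall: main bar 48 mm (x) by 24 mm (y), with a stub 10 by 14 mm sticking out to +y at its +x end. Origin: centre of the main bar's underside. Grip it across the 24 mm. May be absent.
- foam2: an off-white piece of packing foam, an L-shaped block 28 mm tall: main bar 48 mm (x) by 24 mm (y), with a stub 10 by 14 mm sticking out to +y at its +x end. Origin: centre of the main bar's underside. Grip it across the 24 mm. May be absent.
- foam3: an off-white piece of packing foam, an L-shaped block 28 mm tall: main bar 48 mm (x) by 24 mm (y), with a stub 10 by 14 mm sticking out to +y at its +x end. Origin: centre of the main bar's underside. Grip it across the 24 mm. May be absent.
- tray: a shallow rectangular white plastic tray, 180 mm (x) by 130 mm (y), 24 mm tall, walls 8 mm thick, floor 8 mm thick, about 0.55 kg; its walls can be pinched. Origin: centre of the underside, so the inner floor is 8 mm above it.
- mat: a black rubber mat, fixed, 230 mm (x) by 180 mm (y), so thin (1 mm) that things slide onto it without a step. Origin: its centre, at bench height.
- bin: a grey plastic waste bin, fixed, open-topped, 150 mm (x) by 170 mm (y), 110 mm tall, walls 4 mm. Origin: centre of the underside.
- jar: a bystander among the cups: a closed amber glass jar with a white cap, 48 mm in diameter, 62 mm tall. Origin: centre of the underside.
- reagent: a bystander: tall amber reagent bottle, 90 mm in diameter, 190 mm tall, behind the mat.
- beaker: a bystander: plain glass beaker, 80 mm rim diameter, 95 mm tall, no collar, behind the mat; not one of the cups.
- wash: a bystander: white wash bottle, 64 mm in diameter, 150 mm tall, on the left, beyond the tray.
- vial: a bystander: small closed glass vial with a black cap, 36 mm in diameter, 55 mm tall, between the mat and the bin.

How it is judged:
On the way, in this order (a step that is already met when the one before it is completed fails the run):
1. all packing foam is in the waste bin (x of foam0 in the frame of bin between -0.075 and 0.075 m and y of foam0 in the frame of bin between -0.085 and 0.085 m and z of foam0 in the frame of bin between -0.01 and 0.105 m and x of foam1 in the frame of bin between -0.075 and 0.075 m and y of foam1 in the frame of bin between -0.085 and 0.085 m and z of foam1 in the frame of bin between -0.01 and 0.105 m and x of foam2 in the frame of bin between -0.075 and 0.075 m and y of foam2 in the frame of bin between -0.085 and 0.085 m and z of foam2 in the frame of bin between -0.01 and 0.105 m and x of foam3 in the frame of bin between -0.075 and 0.075 m and y of foam3 in the frame of bin between -0.085 and 0.085 m and z of foam3 in the frame of bin between -0.01 and 0.105 m), for 0.2 s.
2. the tray sits centred and square on the mat (horizontal distance between tray and mat below 0.015 m and angle between the x axis of tray and the x axis of mat, either way round below 0.14 rad and height (world z) of tray below 0.006 m), for 0.2 s.
3. all cups are nested in one stack in the tray (angle between each of cup0, cup1, cup2, cup3, cup4's own z axis and vertical below 0.1 rad and horizontal distance between each of cup0, cup1, cup2, cup3, cup4 and tray below 0.03 m and (z of cup0 in the frame of tray between 0.003 and 0.013 m or z of cup0 in the frame of tray between 0.025 and 0.035 m or z of cup0 in the frame of tray between 0.047 and 0.057 m or z of cup0 in the frame of tray between 0.069 and 0.079 m or z of cup0 in the frame of tray between 0.091 and 0.101 m) and linear speed of each of cup0, cup1, cup2, cup3, cup4 below 0.03 m/s and (z of cup1 in the frame of tray between 0.003 and 0.013 m or z of cup1 in the frame of tray between 0.025 and 0.035 m or z of cup1 in the frame of tray between 0.047 and 0.057 m or z of cup1 in the frame of tray between 0.069 and 0.079 m or z of cup1 in the frame of tray between 0.091 and 0.101 m) and horizontal distance between each of cup1, cup2, cup3, cup4 and cup0 below 0.009 m and (z of cup2 in the frame of tray between 0.003 and 0.013 m or z of cup2 in the frame of tray between 0.025 and 0.035 m or z of cup2 in the frame of tray between 0.047 and 0.057 m or z of cup2 in the frame of tray between 0.069 and 0.079 m or z of cup2 in the frame of tray between 0.091 and 0.101 m) and horizontal distance between each of cup2, cup3, cup4 and cup1 below 0.009 m and (z of cup3 in the frame of tray between 0.003 and 0.013 m or z of cup3 in the frame of tray between 0.025 and 0.035 m or z of cup3 in the frame of tray between 0.047 and 0.057 m or z of cup3 in the frame of tray between 0.069 and 0.079 m or z of cup3 in the frame of tray between 0.091 and 0.101 m) and horizontal distance between each of cup3, cup4 and cup2 below 0.009 m and (z of cup4 in the frame of tray between 0.003 and 0.013 m or z of cup4 in the frame of tray between 0.025 and 0.035 m or z of cup4 in the frame of tray between 0.047 and 0.057 m or z of cup4 in the frame of tray between 0.069 and 0.079 m or z of cup4 in the frame of tray between 0.091 and 0.101 m) and horizontal distance between cup4 and cup3 below 0.009 m), for 0.2 s.
At the end, for the whole second after the job is handed in: All foam in the bin; tray within 15 mm and 0.14 rad of the mat's centre and axes, flat on the bench; all cups upright (0.1 rad), centres within 9 mm of each other and 30 mm of the tray's centre, seated 22 mm above one another (5 mm), at rest, released (all of step 1 and all of step 2 and all of step 3); the robot touches nothing.
It fails at once if the tray is lifted off the bench (more than 15 mm) (height (world z) of tray above 0.015 m).
It fails at once if a bystander is pushed more than 40 mm or knocked over (distance of any of jar, reagent, beaker, wash, vial from where it was at the start of the episode above 0.04 m or angle between any of jar, reagent, beaker, wash, vial's own z axis and vertical above 0.6 rad).
Of cup0, cup1, cup2, cup3, cup4 only 3 to 5 are there at a start; the rules pass over those that are not, and their reading is None.
Of foam0, foam1, foam2, foam3 only 3 to 4 are there at a start; the rules pass over those that are not, and their reading is None.
At some moment in a run one of cup0, cup1, cup2, cup3, cup4, foam0, foam1, foam2, foam3 may be knocked a few centimetres aside while the robot is not near it.
Once in a run the grip may slacken for a moment while it holds something.
It also fails if it takes over 210 s, if anything falls off the work surface, if the arm or the gripper's body presses on something with over 40 N, if the wrist force passes 120 N, or if a joint passes its speed limit or range.

## Working session

There is one attempt and no reset: what is moved stays moved. The work goes in short steps, Python scripts to look and compute and a tool call to move; the robot and the scene stay as the last step left them, time stands still between calls to the robot, and variables do not carry over. Pictures are saved under pics/ and viewed, at most 14 in all, crops included, and the job is handed in when it is done.

Besides the shell and the picture viewer there is one more tool, called after "Request:" by a JSON object that holds its "op" and its "data", one argument or row to a line. send_rows: Moves the arm, as the interface text tells. Its arguments: {"type":"object","properties":{"slide":{"type":"array","items":{"type":"array","items":{"type":"number"}}},"roll":{"type":"array","items":{"type":"number"}},"claw":{"type":"array","items":{"type":"number"}},"force":{"type":"number"}},"required":["slide","roll","claw"]}

```bash
ls; mkdir -p pics; python3 - <<'E'
from station import bot
import cv2,numpy as np
o=bot.get_obs();print(o, bot.grip_depth)
for n in("scene","side"):
    im=bot.read_camera(n);cv2.imwrite(f"pics/{n}0.png",im[...,::-1]);m=bot.camera_model(n)
    print(n,np.round(m["camera_matrix"],1).tolist(),np.round(m["camera_from_world"],3).tolist())
im=bot.read_camera("wrist");cv2.imwrite("pics/wrist0.png",im[...,::-1]);m=bot.camera_model("wrist");print(m)
E
```

```text
pics
{'t': 0.0, 'q': array([ 1.00789923,  0.47780935,  0.02231937,  1.55644578, -0.0114827 ,
        1.10929446, -0.08310169]), 'joint_vel': array([-0.00089537, -0.00097958, -0.00102634, -0.00075153, -0.00019274,
       -0.00026239,  0.0027257 ]), 'joint_torque': array([ 2.74447466e-04, -5.96446931e+01,  1.60795044e+00, -2.81191152e+01,
        1.24741867e-02,  9.36827157e-03,  2.13456286e-05]), 'eef_pos': array([ 0.2962122 , -0.60579795,  0.19062159]), 'tool_rot': array([-8.72169139e-04,  9.74250604e-01,  2.25466014e-01, -2.74913193e-04]), 'contact_force': array([ 0.57896419,  0.01613094, -0.70870025]), 'torque': array([-0.00059761, -0.03838838, -0.00857355]), 'grasp_force': 0.0, 'gripper_width': 0.9957104873179927} 0.0187
scene [[403.0, 0.0, 279.7], [0.0, 403.0, 209.6], [0.0, 0.0, 1.0]] [[-0.678, 0.735, -0.003, 0.372], [0.541, 0.497, -0.678, -0.309], [-0.497, -0.461, -0.735, 1.412], [0.0, 0.0, 0.0, 1.0]]
side [[383.6, 0.0, 282.3], [0.0, 383.6, 207.6], [0.0, 0.0, 1.0]] [[1.0, -0.024, -0.014, -0.57], [-0.026, -0.601, -0.799, 0.079], [0.011, 0.799, -0.601, 1.046], [0.0, 0.0, 0.0, 1.0]]
{'camera_matrix': array([[359.95892137,   0.        , 276.63953618],
       [  0.        , 359.95892137, 202.64431129],
       [  0.        ,   0.        ,   1.        ]]), 'camera_from_world': array([[ 0.4393232 , -0.898327  , -0.00192961, -0.67527061],
       [-0.86189921, -0.42211189,  0.28098276, -0.03690018],
       [-0.25322891, -0.12177911, -0.95971088,  0.37964066],
       [ 0.        ,  0.        ,  0.        ,  1.        ]])}
```

```bash
cd pics; python3 -c "
import cv2
cv2.imwrite('sc.png',cv2.resize(cv2.imread('scene0.png'),(800,600)));cv2.imwrite('si.png',cv2.resize(cv2.imread('side0.png'),(800,600)))"
```

```text
(no output)
```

View pics/sc.png

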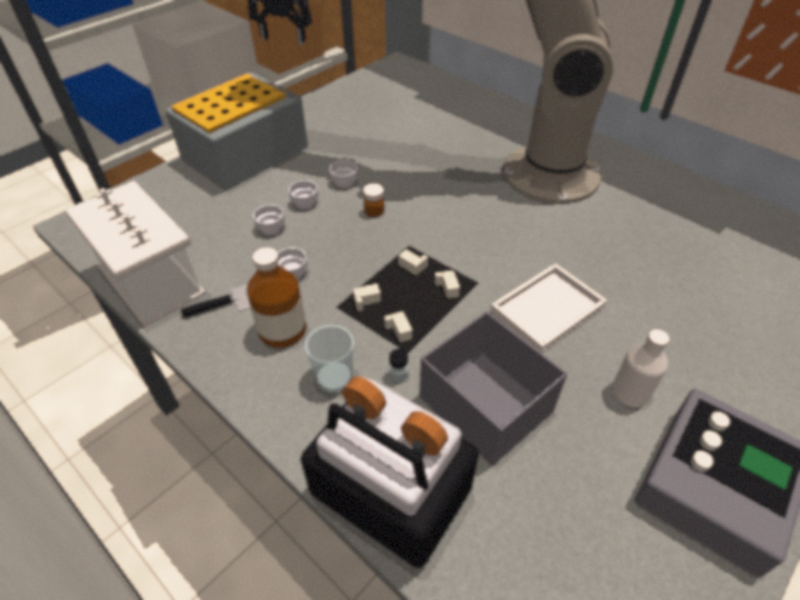

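View pics/si.png

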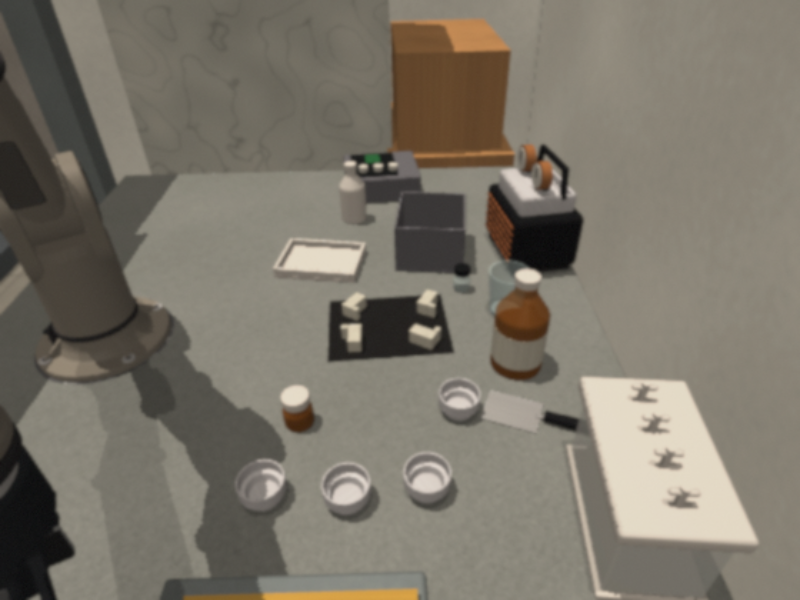

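Both views agree. There are four foam pieces on the mat, at about (412,262), (448,283), (367,294) and (398,325) in the scene view. Four cups are at (269,219), (303,194), (344,172) and (290,262), and the jar is at (374,200). The tray is right of the mat, with the bin beyond it.

```bash
cat > h.py <<'E'
import numpy as np,cv2
from station import bot
from scipy.spatial.transform import Rotation as R
def ray(m,uv):
    K=m["camera_matrix"];T=m["camera_from_world"];d=T[:3,:3].T@np.linalg.inv(K)@np.r_[uv,1];c=-T[:3,:3].T@T[:3,3];return c,d
def onplane(m,uv,z):
    c,d=ray(m,uv);return c+d*(z-c[2])/d[2]
def proj(m,p):
    T=m["camera_from_world"];q=m["camera_matrix"]@(T[:3,:3]@np.asarray(p,float)+T[:3,3]);return q[:2]/q[2]
def two(m1,a,m2,b):
    c1,d1=ray(m1,a);c2,d2=ray(m2,b);s=np.linalg.lstsq(np.c_[d1,-d2],c2-c1,rcond=None)[0]
    p,q=c1+s[0]*d1,c2+s[1]*d2;return (p+q)/2,np.linalg.norm(p-q)
def snap(n,save=None):
    m=bot.camera_model(n);im=bot.read_camera(n)
    if save:cv2.imwrite(f"pics/{save}.png",im[...,::-1])
    return m,im
def pose():
    o=bot.get_obs();w,x,y,z=o["tool_rot"];r=R.from_quat([x,y,z,w]).as_matrix();return o,o["eef_pos"],r
def to(xyz,yaw,frm=None,yaw0=None):
    """slide,roll from measured (or given) pose to TCP xyz, tool-x yaw (deg, mod 180)"""
    o,p,r=pose();y0=np.degrees(np.arctan2(r[1,0],r[0,0])) if yaw0 is None else yaw0
    p=p if frm is None else np.array(frm)
    c,s=np.cos(np.radians(y0)),np.sin(np.radians(y0));r=np.array([[c,s,0],[s,-c,0],[0,0,-1]])
    t=r.T@(np.array(xyz)-p)*1000;ro=-((yaw-y0+90)%180-90);return np.round(t,1).tolist(),round(ro,1)
E
python3 - <<'E'
from h import *
s=bot.camera_model("scene");d=bot.camera_model("side");k=.7
S=dict(c1=(269,213),c2=(303,188),c3=(344,166),c4=(290,256),jar=(374,188),mA=(412,247),mB=(477,283),mC=(405,347),mD=(339,303),t1=(556,266),t2=(605,302),t3=(545,347),t4=(493,304),b1=(487,318),b2=(564,380),b3=(489,437),b4=(421,364))
zz={'c':.04,'j':.062,'m':.001,'t':.024,'b':.11}
for n,p in S.items(): print(n,onplane(s,np.array(p)*k,zz[n[0]]).round(3))
D=dict(c4=(460,390),c1=(427,470),c2=(346,480),c3=(261,478),jar=(296,396),mA=(330,298),mB=(440,296),mC=(451,353),mD=(330,357),t1=(290,240),t2=(366,242),t3=(362,279),t4=(275,276),b1=(401,195),b2=(465,195),b3=(465,240),b4=(396,236))
for n,p in D.items(): print(n,onplane(d,np.array(p)*k,zz[n[0]]).round(3))
for n in('c1','c2','c3','c4','jar'): print(n,*two(s,np.array(S[n])*k,d,np.array(D[n])*k))
m=bot.camera_model("wrist");T=m["camera_from_world"];o,p,r=pose();c=-T[:3,:3].T@T[:3,3];print("cam in tool",r.T@(c-p),r.T@T[:3,:3].T)
print(to([.6,-.1,.36],0))
E
```

```text
c1 [ 0.591 -0.345  0.04 ]
c2 [ 0.483 -0.359  0.04 ]
c3 [ 0.36  -0.353  0.04 ]
c4 [ 0.649 -0.206  0.04 ]
jar [ 0.394 -0.218  0.062]
mA [ 0.431 -0.072  0.001]
mB [0.423 0.096 0.001]
mC [0.641 0.099 0.001]
mD [ 0.648 -0.069  0.001]
t1 [0.297 0.196 0.024]
t2 [0.318 0.317 0.024]
t3 [0.487 0.293 0.024]
t4 [0.466 0.164 0.024]
b1 [0.568 0.215 0.11 ]
b2 [0.588 0.374 0.11 ]
b3 [0.742 0.349 0.11 ]
b4 [0.712 0.196 0.11 ]
c4 [ 0.657 -0.197  0.04 ]
c1 [ 0.595 -0.344  0.04 ]
c2 [ 0.485 -0.356  0.04 ]
c3 [ 0.369 -0.349  0.04 ]
jar [ 0.402 -0.221  0.062]
mA [0.421 0.107 0.001]
mB [0.649 0.104 0.001]
mC [ 0.656 -0.069  0.001]
mD [ 0.436 -0.071  0.001]
t1 [0.314 0.305 0.024]
t2 [0.492 0.288 0.024]
t3 [0.488 0.14  0.024]
t4 [0.303 0.159 0.024]
b1 [0.575 0.351 0.11 ]
b2 [0.723 0.343 0.11 ]
b3 [0.7   0.145 0.11 ]
b4 [0.561 0.167 0.11 ]
c1 [ 0.59383964 -0.34399798  0.04104206] 0.0032263991901194467
c2 [ 0.48452708 -0.35704043  0.04166291] 0.0010069598014728312
c3 [ 0.36653282 -0.34919482  0.04283222] 0.006068617861527049
c4 [ 0.65406529 -0.20125183  0.04543651] 0.0037312690395698454
jar [ 0.39879267 -0.21801115  0.06178101] 0.00713557125485628
cam in tool [ 0.07125595  0.00123282 -0.18255471] [[-3.23920166e-05 -9.59739023e-01 -2.80893231e-01]
 [ 9.99999844e-01  1.25422066e-04 -5.43852416e-04]
 [ 5.57186596e-04 -2.80893205e-01  9.59738869e-01]]
([495.1, -321.1, -169.1], np.float64(26.1))
```

```bash
python3 - <<'E'
from h import *
print(to([.60,.016,.22],0))
E
```

```text
([546.1, -425.3, -29.1], np.float64(26.1))
```

Request:
{"op": "send_rows", "data": {
  "slide": [
    [40,-30,-15],
    [80,-60,-30],
    [115,-88,-30],
    [150,-116,-30],
    [185,-144,-30],
    [220,-172,-30],
    [250,-196,-30],
    [280,-218,-30]
  ],
  "roll": [4,8,12,16,20,24,26.1,26.1],
  "claw": [1,1,1,1,1,1,1,1],
  "force": 40
}}

```text
t: 0.82
eef_pos: [0.4412, -0.3081, 0.2216]
tool_rot: [0.0, 1.0, -0.002, -0.0]
contact_force: [1.5, -0.5, -0.1]
gripper_width: 0.997
grasp_force: 0.0
```

```bash
python3 - <<'E'
from h import *
print(pose()[0]['eef_pos'],to([.60,.016,.22],0))
E
```

```text
[ 0.44115753 -0.30811322  0.22156923] ([157.9, -324.6, 1.6], np.float64(-0.2))
```

Request:
{"op": "send_rows", "data": {
  "slide": [
    [18,-38,0],
    [36,-76,0],
    [54,-114,0],
    [72,-152,0],
    [90,-190,0],
    [108,-228,0],
    [126,-266,0],
    [148,-303,0]
  ],
  "roll": [0,0,0,0,0,0,0,0],
  "claw": [1,1,1,1,1,1,1,1]
}}

```text
t: 1.48
eef_pos: [0.5871, -0.0086, 0.2216]
tool_rot: [0.0, 1.0, -0.0, -0.0]
contact_force: [0.3, -0.0, 0.4]
gripper_width: 1.005
grasp_force: 0.0
```

Request:
{"op": "send_rows", "data": {
  "slide": [
    [0,0,0],
    [0,0,0],
    [0,0,0],
    [0,0,0],
    [0,0,0],
    [0,0,0],
    [0,0,0],
    [0,0,0]
  ],
  "roll": [0,0,0,0,0,0,0,0],
  "claw": [1,1,1,1,1,1,1,1]
}}

```text
t: 2.15
eef_pos: [0.587, -0.0114, 0.2217]
tool_rot: [0.0, 1.0, -0.001, 0.0]
contact_force: [-0.3, -0.1, 0.5]
gripper_width: 1.0
grasp_force: 0.0
```

```bash
python3 - <<'E'
from h import *
m,im=snap("wrist","w1");np.savez("w1.npz",K=m["camera_matrix"],T=m["camera_from_world"])
print(pose()[0]['eef_pos'])
cv2.imwrite("pics/w1b.png",cv2.resize(im[...,::-1],(800,600),interpolation=cv2.INTER_CUBIC))
E
```

```text
[ 0.5870917  -0.01120287  0.2216879 ]
```

View pics/w1b.png

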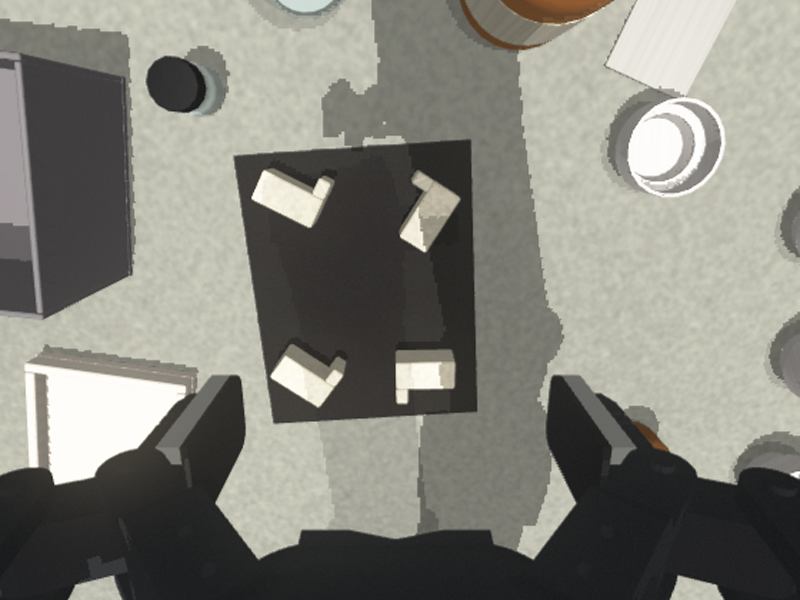

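The wrist view shows the mat with corners (235,155), (471,140), (477,411) and (273,423). The foams are at (293,197), (432,212), (308,375) and (425,375), with the vial and bin on the left and a cup at (673,146).

```bash
cat > foam.py <<'E'
from h import *
def foams(m,im,z=.028,poly=None):
    hsv=cv2.cvtColor(im,cv2.COLOR_RGB2HSV);hh,ww=im.shape[:2];out=[]
    roi=np.zeros((hh,ww),np.uint8);cv2.fillPoly(roi,[np.int32([proj(m,p) for p in poly])],255)
    msk=((hsv[...,2]>95)&(roi>0)).astype(np.uint8)*255
    for c in cv2.findContours(msk,cv2.RETR_EXTERNAL,cv2.CHAIN_APPROX_NONE)[0]:
        if cv2.contourArea(c)<120: continue
        w=np.array([onplane(m,q[0],z)[:2] for q in c]);g=np.zeros((300,300),np.uint8);o=w.mean(0)
        cv2.fillPoly(g,[np.int32((w-o)*2000+150)],255)
        b=cv2.morphologyEx(g,cv2.MORPH_OPEN,cv2.getStructuringElement(cv2.MORPH_ELLIPSE,(33,33)))
        cc=max(cv2.findContours(b,0,1)[0],key=cv2.contourArea)
        bx=cv2.boxPoints(cv2.minAreaRect(cc));e=np.diff(bx,axis=0);l=np.linalg.norm(e,axis=1)/2
        k=np.argmax(l[:2]);M=cv2.moments(c)
        out.append(dict(c=(bx.mean(0)-150)/2000+o,yaw=np.degrees(np.arctan2(*e[k][::-1]))%180,L=l[:2],px=(M['m10']/M['m00'],M['m01']/M['m00']),ful=o))
    return out
E
python3 - <<'E'
from foam import *
m,im=dict(np.load("w1.npz")),cv2.imread("pics/w1.png")[...,::-1]
m=dict(camera_matrix=m["K"],camera_from_world=m["T"])
C=[onplane(m,np.array(p)*.7,.001) for p in((235,155),(471,140),(477,411),(273,423))]
print(np.round(C,4),np.mean(C,0));
for a in(0,1,2,3):e=C[(a+1)%4]-C[a];print(np.degrees(np.arctan2(e[1],e[0])),np.linalg.norm(e))
P=[(x,y,.0) for x,y in((.42,-.08),(.65,-.08),(.655,.115),(.42,.115))]
F=foams(m,im,.028,C)
s=bot.camera_model("scene");F2=foams(s,cv2.imread("pics/scene0.png")[...,::-1],.028,C)
for f in F:
    print(f)
    print([(p.round(3),round(e,4)) for p,e in (two(m,f['px'],s,g['px']) for g in F2) if e<.012])
for z in (0,.04): print('cup',onplane(m,np.array((673,146))*.7,z))
E
```

```text
[[ 0.6474  0.1092  0.001 ]
 [ 0.658  -0.0695  0.001 ]
 [ 0.4295 -0.0839  0.001 ]
 [ 0.4179  0.0961  0.001 ]] [0.53819719 0.01296219 0.001     ]
-86.59641416107476 0.17903954453788018
-176.40937706561596 0.22891209392250442
93.70048041488923 0.18029815536048768
3.276720529750827 0.22984570028929205
{'c': array([ 0.48158227, -0.03654815]), 'yaw': np.float32(90.0), 'L': array([34., 47.], dtype=float32), 'px': (296.0058781362007, 259.7958422939068), 'ful': array([ 0.47858227, -0.03304815])}
[]
{'c': array([0.47646692, 0.05979767]), 'yaw': np.float32(56.309933), 'L': array([36.33286, 49.22965], dtype=float32), 'px': (214.8841390331602, 262.4759621787188), 'ful': array([0.47827462, 0.05700922])}
[]
{'c': array([ 0.60465269, -0.03599561]), 'yaw': np.float32(148.57043), 'L': array([48.35264 , 26.238417], dtype=float32), 'px': (299.26780984246477, 148.43008504112643), 'ful': array([ 0.60886225, -0.03497089])}
[]
{'c': array([0.61821211, 0.06448923]), 'yaw': np.float32(63.86899), 'L': array([27.450336, 48.793995], dtype=float32), 'px': (204.12503088707683, 137.09056090931554), 'ful': array([0.62029182, 0.061219  ])}
[(array([0.619, 0.064, 0.019]), np.float64(0.0007))]
cup [ 0.65336862 -0.22276771  0.        ]
cup [ 0.65391225 -0.20198388  0.04      ]
```

```bash
cat >> h.py <<'E'
def seq(start,yaw0,*w):
    p,y=np.array(start),yaw0
    for x in w:
        t,r=to(x[:3],x[3],p,y);d=-r
        print(x,'->',np.round(t).astype(int).tolist(),r);p,y=np.array(x[:3]),y+d
E
python3 - <<'E'
from foam import *
s=bot.camera_model("scene");d=bot.camera_model("side");k=.7
m=dict(np.load("w1.npz"));m=dict(camera_matrix=m["K"],camera_from_world=m["T"])
f=lambda a,A,b,B:print(*two(a,np.array(A)*k,b,np.array(B)*k))
f(s,(265,258),d,(527,278));f(s,(399,356),d,(462,268));f(s,(399,356),m,(176,83))
for p in((20,55),(42,318),(125,76)):print('bin',onplane(m,np.array(p)*k,.11))
f(s,(421,364),m,(20,55));f(s,(487,318),m,(42,318));f(s,(330,340),d,(508,267))
o,p,_=pose();print(o['q'].round(2))
seq(p,0,(.601,-.034,.10,-31),(.601,-.034,.004,-31),(.601,-.034,.15,-31),(.65,.27,.13,10),(.62,.068,.15,64),(.62,.068,.004,64),(.62,.068,.15,64),(.65,.27,.13,64))
E
```

```text
[ 0.76602258 -0.09762334  0.18432153] 0.0002357191368784993
[0.69350842 0.13092936 0.05243622] 0.003672907391642902
[0.69209288 0.1293038  0.05042499] 0.0036975095061251087
bin [0.70159678 0.18487761 0.11      ]
bin [0.55501318 0.20185297 0.11      ]
bin [0.69123285 0.13113329 0.11      ]
[0.7041881  0.1915811  0.09879792] 0.0024371318404778214
[0.55367432 0.20922305 0.09692905] 0.0065970115620306155
[0.771222   0.05380524 0.10334731] 0.00019265810639904646
[ 0.08  0.32 -0.21  1.73  0.07  1.11 -1.73]
(0.601, -0.034, 0.1, -31) -> [14, 23, 122] 31
(0.601, -0.034, 0.004, -31) -> [0, 0, 96] 0
(0.601, -0.034, 0.15, -31) -> [0, 0, -146] 0
(0.65, 0.27, 0.13, 10) -> [-115, -286, 20] -41
(0.62, 0.068, 0.15, 64) -> [-65, 194, -20] -54
(0.62, 0.068, 0.004, 64) -> [0, 0, 146] 0
(0.62, 0.068, 0.15, 64) -> [0, 0, -146] 0
(0.65, 0.27, 0.13, 64) -> [195, -62, 20] 0
```

Request:
{"op": "send_rows", "data": {
  "slide": [
    [14,23,122],
    [14,23,122],
    [14,23,122],
    [14,23,122],
    [14,23,122],
    [14,23,122],
    [14,23,122],
    [14,23,122]
  ],
  "roll": [31,31,31,31,31,31,31,31],
  "claw": [1,1,1,1,1,1,1,1],
  "force": 40
}}

```text
t: 2.87
eef_pos: [0.6016, -0.0336, 0.1002]
tool_rot: [-0.0, 0.964, -0.267, 0.001]
contact_force: [-0.6, 0.2, 0.3]
gripper_width: 1.002
grasp_force: 0.0
```

Request:
{"op": "send_rows", "data": {
  "slide": [
    [0,0,40],
    [0,0,75],
    [0,0,96],
    [0,0,96],
    [0,0,96],
    [0,0,96],
    [0,0,96],
    [0,0,96]
  ],
  "roll": [0,0,0,0,0,0,0,0],
  "claw": [1,1,1,1,0,0,0,0]
}}

```text
t: 3.53
eef_pos: [0.6027, -0.0338, 0.0056]
tool_rot: [-0.0, 0.964, -0.268, 0.002]
contact_force: [-0.5, 0.2, 0.3]
gripper_width: 0.452
grasp_force: 0.0
```

Request:
{"op": "send_rows", "data": {
  "slide": [
    [0,0,0],
    [0,0,0],
    [0,0,0],
    [0,0,0],
    [0,0,-30],
    [0,0,-70],
    [0,0,-110],
    [0,0,-146]
  ],
  "roll": [0,0,0,0,0,0,0,0],
  "claw": [0,0,0,0,0,0,0,0]
}}

```text
t: 4.2
eef_pos: [0.6011, -0.0338, 0.1517]
tool_rot: [-0.0, 0.964, -0.268, 0.0]
contact_force: [1.4, 0.8, 0.5]
gripper_width: 0.001
grasp_force: 0.0
```

```bash
python3 - <<'E'
from h import *
o,p,r=pose();y=np.degrees(np.arctan2(r[1,0],r[0,0]));print(y)
seq(p,y,(.64,.28,.13,0),(.62,.068,.15,64),(.62,.068,.004,64),(.62,.068,.15,64),(.64,.28,.13,64),(.473,.066,.15,57),(.473,.066,.004,57),(.473,.066,.15,57),(.635,.28,.13,57))
E
```

```text
-31.043150096269407
(0.64, 0.28, 0.13, 0) -> [-128, -289, 22] -31.0
(0.62, 0.068, 0.15, 64) -> [-20, 212, -20] -64.0
(0.62, 0.068, 0.004, 64) -> [0, 0, 146] -0.0
(0.62, 0.068, 0.15, 64) -> [0, 0, -146] -0.0
(0.64, 0.28, 0.13, 64) -> [199, -75, 20] -0.0
(0.473, 0.066, 0.15, 57) -> [-266, -56, -20] 7.0
(0.473, 0.066, 0.004, 57) -> [0, 0, 146] -0.0
(0.473, 0.066, 0.15, 57) -> [0, 0, -146] -0.0
(0.635, 0.28, 0.13, 57) -> [268, 19, 20] -0.0
```

```bash
python3 - <<'E'
from h import *
m,im=snap("wrist","w2")
np.savez("w2.npz",K=m["camera_matrix"],T=m["camera_from_world"])
cv2.imwrite("pics/w2b.png",cv2.resize(im[...,::-1],(800,600)))
E
```

```text
(no output)
```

View pics/w2b.png

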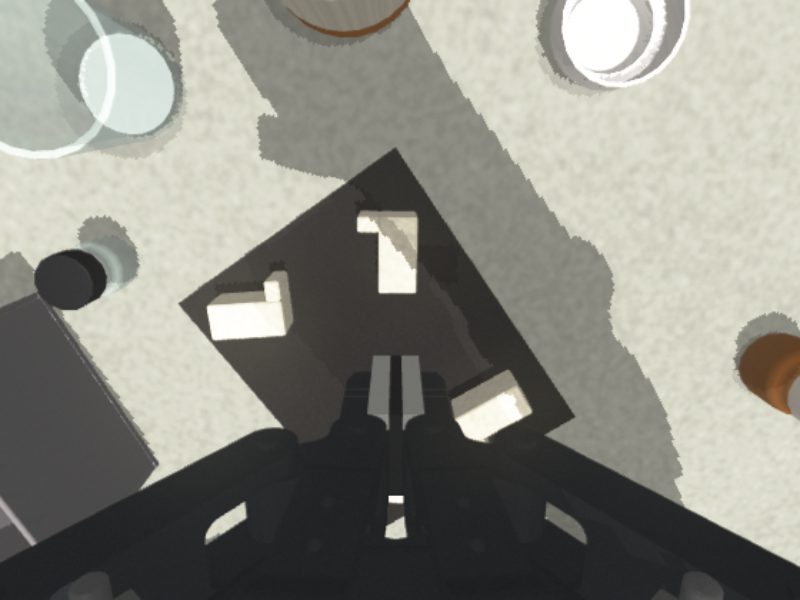

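The pads are shut and empty. The foam is at about (397,255), lined up with the pads.

```bash
python3 - <<'E'
from foam import *
m=dict(np.load("w2.npz"));m=dict(camera_matrix=m["K"],camera_from_world=m["T"]);im=cv2.imread("pics/w2.png")[...,::-1]
C=[(.6474,.1092,.001),(.658,-.0695,.001),(.4295,-.0839,.001),(.4179,.0961,.001)]
for f in foams(m,im,.028,C): print(f)
for p in((378,225),(378,293),(417,293),(417,212)):print(onplane(m,np.array(p)*.7,.028))
# tip
print(proj(m,bot.get_obs()['eef_pos'])/.7)
a=dict(np.load("w1.npz"));a=dict(camera_matrix=a["K"],camera_from_world=a["T"])
print(two(a,np.array((459,198))*.7,m,np.array((417,212))*.7),two(a,np.array((425,250))*.7,m,np.array((417,293))*.7))
E
```

```text
Traceback (most recent call last):
  File "foam.py", line 11, in foams
    cc=max(cv2.findContours(b,0,1)[0],key=cv2.contourArea)
ValueError: max() iterable argument is empty
```

```bash
python3 - <<'E'
from foam import *
m=dict(np.load("w2.npz"));m=dict(camera_matrix=m["K"],camera_from_world=m["T"]);im=cv2.imread("pics/w2.png")[...,::-1]
for p in((378,225),(378,293),(417,293),(417,212)):print(onplane(m,np.array(p)*.7,.028))
# tip
print(proj(m,bot.get_obs()['eef_pos'])/.7)
a=dict(np.load("w1.npz"));a=dict(camera_matrix=a["K"],camera_from_world=a["T"])
print(two(a,np.array((459,198))*.7,m,np.array((417,212))*.7),two(a,np.array((425,250))*.7,m,np.array((417,293))*.7))
E
```

```text
[ 0.62565548 -0.03721671  0.028     ]
[ 0.58943513 -0.01495348  0.028     ]
[ 0.57693418 -0.03574152  0.028     ]
[ 0.62032225 -0.06115148  0.028     ]
[386.39503435 334.72286439]
(array([ 0.6167211 , -0.06068785,  0.00949465]), np.float64(0.002103020586543762)) (array([ 0.57775919, -0.03512534,  0.02642023]), np.float64(0.002612056270500835))
```

Request:
{"op": "send_rows", "data": {
  "slide": [
    [0,0,0],
    [0,0,40],
    [0,0,80],
    [0,0,120],
    [0,0,140],
    [0,0,155],
    [0,0,155],
    [0,0,155]
  ],
  "roll": [0,0,0,0,0,0,0,0],
  "claw": [1,1,1,1,1,1,1,1],
  "force": 60
}}

```text
t: 4.92
eef_pos: [0.5998, -0.0337, -0.0068]
tool_rot: [0.0, 0.964, -0.268, -0.001]
contact_force: [0.1, 0.5, -0.1]
gripper_width: 1.001
grasp_force: 0.0
```

Request:
{"op": "send_rows", "data": {
  "slide": [
    [0,0,0],
    [0,0,0],
    [0,0,0],
    [0,0,0],
    [0,0,0],
    [0,0,0],
    [0,0,0],
    [0,0,0]
  ],
  "roll": [0,0,0,0,0,0,0,0],
  "claw": [0,0,0,0,0,0,0,0]
}}

```text
t: 5.58
eef_pos: [0.6012, -0.0337, -0.0053]
tool_rot: [-0.0, 0.964, -0.268, 0.0]
contact_force: [0.1, -0.3, 0.5]
gripper_width: -0.004
grasp_force: 0.0
```

```bash
python3 - <<'E'
from h import *
m,im=snap("wrist","w3");np.savez("w3.npz",K=m["camera_matrix"],T=m["camera_from_world"])
m2,im2=snap("side","s3");u,v=proj(m2,bot.get_obs()['eef_pos']).astype(int);print(u,v,proj(m,bot.get_obs()['eef_pos']),bot.get_obs()['eef_pos'])
c=im2[v-75:v+75,u-100:u+100]
cv2.imwrite("pics/w3b.png",np.vstack([cv2.resize(im[...,::-1],(480,300)),cv2.resize(c[...,::-1],(480,300))]))
E
```

```text
294 240 [275.28538735 235.97356208] [ 0.60114402 -0.03374485 -0.00539746]
```

View pics/w3b.png

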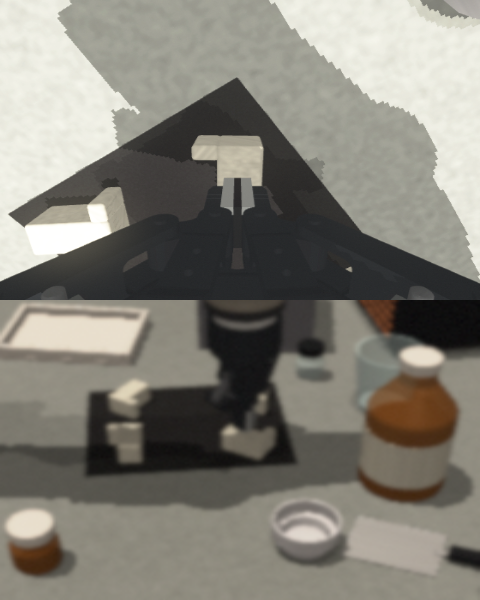

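The fingers closed above the foam although the TCP reads −5 mm, so the real fingertips look well short of the reported TCP. I'll measure that by touching down slowly on clear mat.

```bash
python3 - <<'E'
from h import *
o,p,r=pose();y=np.degrees(np.arctan2(r[1,0],r[0,0]))
seq(p,y,(.601,-.034,.08,y),(.54,.015,.08,y),(.54,.015,.0,y))
E
```

```text
(0.601, -0.034, 0.08, np.float64(-31.04396603833858)) -> [0, 0, -85] -0.0
(0.54, 0.015, 0.08, np.float64(-31.04396603833858)) -> [-78, -10, 0] -0.0
(0.54, 0.015, 0.0, np.float64(-31.04396603833858)) -> [0, 0, 80] -0.0
```

Request:
{"op": "send_rows", "data": {
  "slide": [
    [0,0,-30],
    [0,0,-60],
    [0,0,-85],
    [-20,-2,-85],
    [-50,-6,-85],
    [-78,-10,-85],
    [-78,-10,-85],
    [-78,-10,-85]
  ],
  "roll": [0,0,0,0,0,0,0,0],
  "claw": [0,0,0,0,0,0,0,0]
}}

```text
t: 6.35
eef_pos: [0.5385, 0.0162, 0.0797]
tool_rot: [-0.0, 0.964, -0.266, -0.0]
contact_force: [0.7, -0.4, 0.3]
gripper_width: -0.0
grasp_force: 0.0
```

Request:
{"op": "send_rows", "data": {
  "slide": [
    [0,0,15],
    [0,0,30],
    [0,0,45],
    [0,0,60],
    [0,0,70],
    [0,0,80],
    [0,0,80],
    [0,0,80]
  ],
  "roll": [0,0,0,0,0,0,0,0],
  "claw": [0,0,0,0,0,0,0,0]
}}

```text
t: 7.02
eef_pos: [0.5396, 0.0148, -0.0007]
tool_rot: [0.0, 0.963, -0.268, -0.0]
contact_force: [-0.7, -0.5, 0.9]
gripper_width: 0.001
grasp_force: 0.0
```

```bash
python3 - <<'E'
from h import *
e=bot.get_obs()['eef_pos'];L=[]
for n in("scene","side"):
    m,im=snap(n,n+"4");u,v=proj(m,e).astype(int);print(n,u,v);c=im[v-50:v+50,u-66:u+66].copy();L.append(cv2.resize(c[...,::-1],(396,300)))
m,im=snap("wrist","w4")
cv2.imwrite("pics/t4.png",np.hstack(L))
E
```

```text
scene 285 206
side 271 228
```

View pics/t4.png

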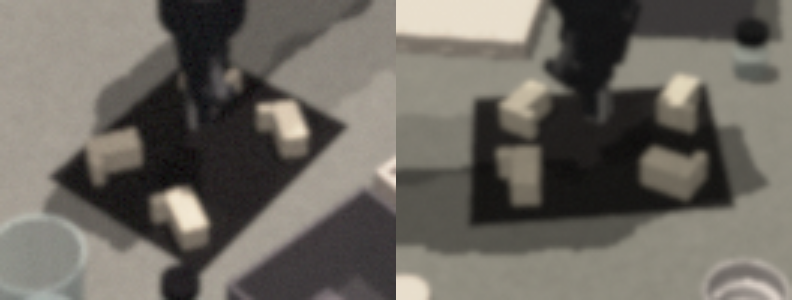

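Both crops show the real fingertips about 9 px above the reported TCP, roughly 35 mm too high. I'll confirm it by touching down gently.

Request:
{"op": "send_rows", "data": {
  "slide": [
    [0,0,4],
    [0,0,8],
    [0,0,12],
    [0,0,16],
    [0,0,20],
    [0,0,22],
    [0,0,22],
    [0,0,22]
  ],
  "roll": [0,0,0,0,0,0,0,0],
  "claw": [0,0,0,0,0,0,0,0]
}}

```text
t: 7.83
eef_pos: [0.5394, 0.015, -0.0226]
tool_rot: [0.0, 0.964, -0.268, -0.0]
contact_force: [0.3, -0.5, -0.9]
gripper_width: 0.001
grasp_force: 0.0
```

Request:
{"op": "send_rows", "data": {
  "slide": [
    [0,0,1],
    [0,0,1],
    [0,0,2],
    [0,0,2],
    [0,0,3],
    [0,0,3],
    [0,0,4],
    [0,0,4]
  ],
  "roll": [0,0,0,0,0,0,0,0],
  "claw": [0,0,0,0,0,0,0,0]
}}

```text
t: 8.5
eef_pos: [0.5394, 0.015, -0.0265]
tool_rot: [0.0, 0.964, -0.268, -0.0]
contact_force: [-0.6, -0.8, 0.7]
gripper_width: -0.004
grasp_force: 0.0
```

Request:
{"op": "send_rows", "data": {
  "slide": [
    [0,0,1],
    [0,0,1],
    [0,0,2],
    [0,0,2],
    [0,0,3],
    [0,0,3],
    [0,0,4],
    [0,0,4]
  ],
  "roll": [0,0,0,0,0,0,0,0],
  "claw": [0,0,0,0,0,0,0,0]
}}

```text
t: 9.17
eef_pos: [0.5394, 0.015, -0.0306]
tool_rot: [0.0, 0.964, -0.268, -0.0]
contact_force: [0.2, 1.2, -0.3]
gripper_width: 0.002
grasp_force: 0.0
```

Request:
{"op": "send_rows", "data": {
  "slide": [
    [0,0,1],
    [0,0,1],
    [0,0,2],
    [0,0,2],
    [0,0,3],
    [0,0,3],
    [0,0,3],
    [0,0,3]
  ],
  "roll": [0,0,0,0,0,0,0,0],
  "claw": [0,0,0,0,0,0,0,0]
}}

```text
t: 9.83
eef_pos: [0.5395, 0.0151, -0.0334]
tool_rot: [-0.0, 0.964, -0.268, 0.0]
contact_force: [0.5, -1.0, -0.3]
gripper_width: 0.005
grasp_force: 0.0
```

Request:
{"op": "send_rows", "data": {
  "slide": [
    [0,0,1],
    [0,0,1],
    [0,0,2],
    [0,0,2],
    [0,0,2],
    [0,0,2],
    [0,0,2],
    [0,0,2]
  ],
  "roll": [0,0,0,0,0,0,0,0],
  "claw": [0,0,0,0,0,0,0,0]
}}

```text
t: 10.5
eef_pos: [0.5395, 0.015, -0.0354]
tool_rot: [-0.0, 0.964, -0.268, 0.0]
contact_force: [-0.5, -0.2, 0.4]
gripper_width: -0.002
grasp_force: 0.0
```

Request:
{"op": "send_rows", "data": {
  "slide": [
    [0,0,1],
    [0,0,1],
    [0,0,2],
    [0,0,2],
    [0,0,2],
    [0,0,2],
    [0,0,2],
    [0,0,2]
  ],
  "roll": [0,0,0,0,0,0,0,0],
  "claw": [0,0,0,0,0,0,0,0]
}}

```text
t: 11.17
eef_pos: [0.5395, 0.015, -0.0374]
tool_rot: [-0.0, 0.964, -0.268, 0.0]
contact_force: [0.7, 0.4, -0.1]
gripper_width: 0.004
grasp_force: 0.0
```

Request:
{"op": "send_rows", "data": {
  "slide": [
    [0,0,1],
    [0,0,1],
    [0,0,2],
    [0,0,2],
    [0,0,2],
    [0,0,2],
    [0,0,2],
    [0,0,2]
  ],
  "roll": [0,0,0,0,0,0,0,0],
  "claw": [0,0,0,0,0,0,0,0]
}}

```text
t: 11.83
eef_pos: [0.5395, 0.015, -0.0394]
tool_rot: [0.0, 0.964, -0.268, 0.0]
contact_force: [0.1, 0.1, -0.1]
gripper_width: 0.003
grasp_force: 0.0
```

Request:
{"op": "send_rows", "data": {
  "slide": [
    [0,0,1],
    [0,0,1],
    [0,0,2],
    [0,0,2],
    [0,0,2],
    [0,0,2],
    [0,0,2],
    [0,0,2]
  ],
  "roll": [0,0,0,0,0,0,0,0],
  "claw": [0,0,0,0,0,0,0,0]
}}

```text
t: 12.5
eef_pos: [0.5396, 0.015, -0.0397]
tool_rot: [0.0, 0.964, -0.268, 0.0]
contact_force: [-7.4, -0.5, 21.0]
gripper_width: -0.001
grasp_force: 10.6
```

Contact comes at a reading of −0.0396, so the real fingertip z is the reading plus 40.5 mm. The helper now works in true tip coordinates.

```bash
sed -i 's/r=R.from_quat(\[x,y,z,w\]).as_matrix();return o,o\["eef_pos"\],r/r=R.from_quat([x,y,z,w]).as_matrix();return o,o["eef_pos"]+[0,0,.0405],r/' h.py; python3 - <<'E'
from h import *
o,p,r=pose();p[2]-=.001;y=-31;print(p)
seq(p,y,(.599,-.035,.06,-31),(.599,-.035,.0025,-31),(.599,-.035,.13,-31),(.64,.27,.13,0),(.62,.068,.13,52),(.62,.068,.0025,64),(.62,.068,.13,64),(.64,.27,.13,64),(.473,.066,.13,57),(.473,.066,.0025,57),(.473,.066,.13,57),(.635,.28,.13,57),(.477,-.04,.13,90),(.477,-.04,.0025,90),(.477,-.04,.13,90),(.64,.28,.13,70))
E
```

```text
[ 5.39583067e-01  1.50435482e-02 -1.81870355e-04]
(0.599, -0.035, 0.06, -31) -> [77, 12, -60] 0
(0.599, -0.035, 0.0025, -31) -> [0, 0, 58] 0
(0.599, -0.035, 0.13, -31) -> [0, 0, -128] 0
(0.64, 0.27, 0.13, 0) -> [-122, -283, 0] -31
(0.62, 0.068, 0.13, 52) -> [-20, 202, 0] -52
(0.62, 0.068, 0.0025, 64) -> [0, 0, 128] -12
(0.62, 0.068, 0.13, 64) -> [0, 0, -128] 0
(0.64, 0.27, 0.13, 64) -> [190, -71, 0] 0
(0.473, 0.066, 0.13, 57) -> [-257, -61, 0] 7
(0.473, 0.066, 0.0025, 57) -> [0, 0, 128] 0
(0.473, 0.066, 0.13, 57) -> [0, 0, -128] 0
(0.635, 0.28, 0.13, 57) -> [268, 19, 0] 0
(0.477, -0.04, 0.13, 90) -> [-354, 42, 0] -33
(0.477, -0.04, 0.0025, 90) -> [0, 0, 128] 0
(0.477, -0.04, 0.13, 90) -> [0, 0, -128] 0
(0.64, 0.28, 0.13, 70) -> [320, 163, 0] 20
```

Request:
{"op": "send_rows", "data": {
  "slide": [
    [0,0,-30],
    [0,0,-60],
    [25,4,-60],
    [50,8,-60],
    [77,12,-60],
    [77,12,-60],
    [77,12,-60],
    [77,12,-60]
  ],
  "roll": [0,0,0,0,0,0,0,0],
  "claw": [0,0.3,1,1,1,1,1,1]
}}

```text
t: 13.17
eef_pos: [0.5984, -0.0345, 0.0182]
tool_rot: [-0.0, 0.964, -0.268, -0.001]
contact_force: [-0.3, 0.3, -0.6]
gripper_width: 0.976
grasp_force: 0.0
```

Request:
{"op": "send_rows", "data": {
  "slide": [
    [0,0,20],
    [0,0,40],
    [0,0,58],
    [0,0,58],
    [0,0,58],
    [0,0,58],
    [0,0,58],
    [0,0,58]
  ],
  "roll": [0,0,0,0,0,0,0,0],
  "claw": [1,1,1,1,0,0,0,0]
}}

```text
t: 13.83
eef_pos: [0.6001, -0.0348, -0.0382]
tool_rot: [-0.0, 0.964, -0.268, 0.001]
contact_force: [-0.4, -0.6, 0.4]
gripper_width: 0.455
grasp_force: 0.0
```

Request:
{"op": "send_rows", "data": {
  "slide": [
    [0,0,0],
    [0,0,0],
    [0,0,0],
    [0,0,0],
    [0,0,0],
    [0,0,0],
    [0,0,0],
    [0,0,-10]
  ],
  "roll": [0,0,0,0,0,0,0,0],
  "claw": [0,0,0,0,0,0,0,0]
}}

```text
t: 14.5
eef_pos: [0.5982, -0.035, -0.0301]
tool_rot: [0.0, 0.964, -0.268, -0.001]
contact_force: [-0.1, -0.6, 0.1]
gripper_width: 0.27
grasp_force: 59.7
```

Gripped at 23 mm, as expected.

Request:
{"op": "send_rows", "data": {
  "slide": [
    [0,0,-40],
    [0,0,-80],
    [0,0,-118],
    [0,0,-118],
    [0,0,-118],
    [0,0,-118],
    [0,0,-118],
    [0,0,-118]
  ],
  "roll": [0,0,0,0,0,0,0,0],
  "claw": [0,0,0,0,0,0,0,0]
}}

```text
t: 15.17
eef_pos: [0.598, -0.035, 0.0871]
tool_rot: [0.0, 0.964, -0.268, -0.001]
contact_force: [-0.0, -0.0, -0.4]
gripper_width: 0.268
grasp_force: 59.7
```

Request:
{"op": "send_rows", "data": {
  "slide": [
    [-15,-34,0],
    [-30,-70,0],
    [-46,-106,0],
    [-62,-142,0],
    [-77,-178,0],
    [-93,-214,0],
    [-109,-250,0],
    [-122,-283,0]
  ],
  "roll": [-4,-8,-12,-16,-20,-24,-28,-31],
  "claw": [0,0,0,0,0,0,0,0]
}}

```text
t: 15.83
eef_pos: [0.6394, 0.2731, 0.0871]
tool_rot: [0.0, 1.0, 0.002, -0.001]
contact_force: [0.2, 0.1, -0.0]
gripper_width: 0.266
grasp_force: 59.7
```

Request:
{"op": "send_rows", "data": {
  "slide": [
    [0,0,0],
    [0,0,0],
    [0,0,0],
    [0,0,0],
    [0,0,0],
    [0,0,0],
    [0,0,0],
    [0,0,0]
  ],
  "roll": [0,0,0,0,0,0,0,0],
  "claw": [0,0,1,1,1,1,1,1]
}}

```text
t: 16.5
eef_pos: [0.6409, 0.2698, 0.0888]
tool_rot: [0.0, 1.0, -0.001, 0.0]
contact_force: [-0.2, 0.3, -0.1]
gripper_width: 1.002
grasp_force: 0.0
```

Request:
{"op": "send_rows", "data": {
  "slide": [
    [-2,26,0],
    [-5,52,0],
    [-8,78,0],
    [-10,104,0],
    [-13,130,0],
    [-16,156,0],
    [-18,182,0],
    [-20,202,0]
  ],
  "roll": [-7,-14,-21,-28,-35,-42,-49,-52],
  "claw": [1,1,1,1,1,1,1,1]
}}

```text
t: 17.17
eef_pos: [0.6204, 0.0653, 0.0887]
tool_rot: [0.001, 0.898, 0.44, -0.0]
contact_force: [0.4, -0.3, 0.2]
gripper_width: 1.004
grasp_force: 0.0
```

```bash
python3 - <<'E'
from h import *
o,p,r=pose();y=np.degrees(np.arctan2(r[1,0],r[0,0]));print(p,y)
seq(p,y,(.62,.068,.0025,64))
m,im=snap("scene","sc5");cv2.imwrite("pics/sc5b.png",cv2.resize(im[120:360,200:440,::-1],(600,600)))
E
```

```text
[0.62039058 0.06525412 0.12915666] 52.188354468612864
(0.62, 0.068, 0.0025, 64) -> [2, -2, 127] -11.8
```

View pics/sc5b.png

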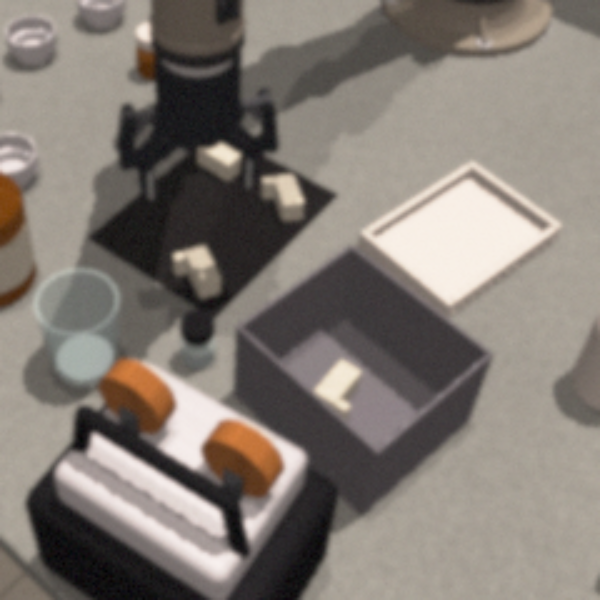

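The first foam is in the bin; three remain on the mat.

Request:
{"op": "send_rows", "data": {
  "slide": [
    [2,-2,20],
    [2,-2,55],
    [2,-2,90],
    [2,-2,127],
    [2,-2,127],
    [2,-2,127],
    [2,-2,127],
    [2,-2,127]
  ],
  "roll": [-7,-12,-12,-12,-12,-12,-12,-12],
  "claw": [1,1,1,1,1,1,0,0]
}}

```text
t: 17.88
eef_pos: [0.6224, 0.0719, -0.0356]
tool_rot: [0.001, 0.848, 0.53, 0.002]
contact_force: [0.2, -0.1, 0.0]
gripper_width: 0.748
grasp_force: 0.0
```

Request:
{"op": "send_rows", "data": {
  "slide": [
    [0,0,0],
    [0,0,0],
    [0,0,0],
    [0,0,0],
    [0,0,-30],
    [0,0,-65],
    [0,0,-100],
    [0,0,-128]
  ],
  "roll": [0,0,0,0,0,0,0,0],
  "claw": [0,0,0,0,0,0,0,0]
}}

```text
t: 18.55
eef_pos: [0.6207, 0.0715, 0.0924]
tool_rot: [0.0, 0.848, 0.53, 0.001]
contact_force: [0.8, 0.6, -0.8]
gripper_width: 0.274
grasp_force: 59.9
```

Request:
{"op": "send_rows", "data": {
  "slide": [
    [0,0,0],
    [32,-12,0],
    [64,-24,0],
    [96,-36,0],
    [128,-48,0],
    [160,-60,0],
    [190,-71,0],
    [190,-71,0]
  ],
  "roll": [0,0,0,0,0,0,0,0],
  "claw": [0,0,0,0,0,0,0,0]
}}

```text
t: 19.22
eef_pos: [0.6375, 0.2831, 0.0899]
tool_rot: [-0.003, 0.846, 0.533, 0.002]
contact_force: [-1.0, 0.9, -0.2]
gripper_width: 0.267
grasp_force: 59.9
```

Request:
{"op": "send_rows", "data": {
  "slide": [
    [0,0,0],
    [0,0,0],
    [0,0,0],
    [0,0,0],
    [0,0,0],
    [0,0,0],
    [0,0,0],
    [0,0,0]
  ],
  "roll": [0,0,0,0,0,0,0,0],
  "claw": [0,0,1,1,1,1,1,1]
}}

```text
t: 19.88
eef_pos: [0.6399, 0.2728, 0.0897]
tool_rot: [0.0, 0.848, 0.529, 0.0]
contact_force: [0.7, -1.1, 0.2]
gripper_width: 0.999
grasp_force: 0.0
```

Request:
{"op": "send_rows", "data": {
  "slide": [
    [-36,-9,0],
    [-73,-17,0],
    [-110,-26,0],
    [-147,-35,0],
    [-184,-44,0],
    [-220,-53,0],
    [-257,-61,0],
    [-257,-61,0]
  ],
  "roll": [7,7,7,7,7,7,7,7],
  "claw": [1,1,1,1,1,1,1,1]
}}

```text
t: 20.55
eef_pos: [0.4666, 0.0619, 0.0885]
tool_rot: [0.001, 0.88, 0.474, -0.004]
contact_force: [-0.3, -0.4, -0.7]
gripper_width: 1.0
grasp_force: 0.0
```

```bash
python3 - <<'E'
from h import *
o,p,r=pose();y=np.degrees(np.arctan2(r[1,0],r[0,0]));print(p,y)
seq(p,y,(.473,.066,.0025,57))
E
```

```text
[0.46664719 0.06187988 0.12901467] 56.61902770563306
(0.473, 0.066, 0.0025, 57) -> [7, 3, 126] -0.4
```

Request:
{"op": "send_rows", "data": {
  "slide": [
    [0,0,0],
    [0,0,30],
    [0,0,60],
    [0,0,95],
    [0,0,127],
    [0,0,127],
    [0,0,127],
    [0,0,127]
  ],
  "roll": [0,0,0,0,0,0,0,0],
  "claw": [1,1,1,1,1,1,0,0]
}}

```text
t: 21.22
eef_pos: [0.4736, 0.0702, -0.0362]
tool_rot: [0.0, 0.879, 0.477, 0.001]
contact_force: [0.8, 0.2, 0.4]
gripper_width: 0.749
grasp_force: 0.0
```

Request:
{"op": "send_rows", "data": {
  "slide": [
    [0,0,0],
    [0,0,0],
    [0,0,0],
    [0,0,0],
    [0,0,-30],
    [0,0,-65],
    [0,0,-100],
    [0,0,-128]
  ],
  "roll": [0,0,0,0,0,0,0,0],
  "claw": [0,0,0,0,0,0,0,0]
}}

```text
t: 21.88
eef_pos: [0.4726, 0.0692, 0.0935]
tool_rot: [0.0, 0.879, 0.477, 0.001]
contact_force: [1.1, -0.8, -0.1]
gripper_width: 0.268
grasp_force: 58.9
```

Request:
{"op": "send_rows", "data": {
  "slide": [
    [0,0,0],
    [39,3,0],
    [77,6,0],
    [115,8,0],
    [154,11,0],
    [192,14,0],
    [230,17,0],
    [268,19,0]
  ],
  "roll": [0,0,0,0,0,0,0,0],
  "claw": [0,0,0,0,0,0,0,0]
}}

```text
t: 22.55
eef_pos: [0.6353, 0.2843, 0.0907]
tool_rot: [0.0, 0.879, 0.477, 0.0]
contact_force: [1.2, -0.8, -0.5]
gripper_width: 0.267
grasp_force: 58.8
```

Request:
{"op": "send_rows", "data": {
  "slide": [
    [0,0,0],
    [0,0,0],
    [0,0,0],
    [0,0,0],
    [0,0,0],
    [0,0,0],
    [0,0,0],
    [0,0,0]
  ],
  "roll": [0,0,0,0,0,0,0,0],
  "claw": [0,0,1,1,1,1,1,1]
}}

```text
t: 23.22
eef_pos: [0.6343, 0.2827, 0.0909]
tool_rot: [0.0, 0.879, 0.477, 0.0]
contact_force: [-0.7, -0.1, -0.5]
gripper_width: 1.002
grasp_force: 0.0
```

Request:
{"op": "send_rows", "data": {
  "slide": [
    [-40,5,0],
    [-80,9,0],
    [-120,14,0],
    [-160,19,0],
    [-200,24,0],
    [-240,29,0],
    [-280,34,0],
    [-320,38,0]
  ],
  "roll": [-5,-9,-13,-17,-21,-25,-29,-33],
  "claw": [1,1,1,1,1,1,1,1]
}}

```text
t: 23.88
eef_pos: [0.4907, -0.0075, 0.0908]
tool_rot: [0.0, 0.706, 0.708, 0.0]
contact_force: [0.3, -0.7, -0.7]
gripper_width: 0.998
grasp_force: 0.0
```

Request:
{"op": "send_rows", "data": {
  "slide": [
    [0,0,0],
    [0,0,0],
    [0,0,0],
    [0,0,0],
    [0,0,0],
    [0,0,0],
    [0,0,0],
    [0,0,0]
  ],
  "roll": [0,0,0,0,0,0,0,0],
  "claw": [1,1,1,1,1,1,1,1]
}}

```text
t: 24.55
eef_pos: [0.4918, -0.0049, 0.0905]
tool_rot: [-0.0, 0.707, 0.707, 0.0]
contact_force: [0.2, 0.3, -0.0]
gripper_width: 1.0
grasp_force: 0.0
```

```bash
python3 - <<'E'
from h import *
o,p,r=pose();y=np.degrees(np.arctan2(r[1,0],r[0,0]));print(p,y)
seq(p,y,(.477,-.04,.13,90),(.477,-.04,.0025,90),(.477,-.04,.13,90),(.64,.28,.13,70))
E
```

```text
[ 0.49175269 -0.0049098   0.13104139] 90.02630336282914
(0.477, -0.04, 0.13, 90) -> [-35, -15, 1] 0.0
(0.477, -0.04, 0.0025, 90) -> [0, 0, 128] 0.0
(0.477, -0.04, 0.13, 90) -> [0, 0, -128] 0.0
(0.64, 0.28, 0.13, 70) -> [320, 163, 0] 20.0
```

Request:
{"op": "send_rows", "data": {
  "slide": [
    [-35,-15,1],
    [-35,-15,10],
    [-35,-15,50],
    [-35,-15,90],
    [-35,-15,129],
    [-35,-15,129],
    [-35,-15,129],
    [-35,-15,129]
  ],
  "roll": [0,0,0,0,0,0,0,0],
  "claw": [1,1,1,1,1,1,0,0]
}}

```text
t: 25.22
eef_pos: [0.4777, -0.0402, -0.037]
tool_rot: [0.001, 0.707, 0.707, 0.001]
contact_force: [-0.3, 0.2, 0.6]
gripper_width: 0.748
grasp_force: 0.0
```

Request:
{"op": "send_rows", "data": {
  "slide": [
    [0,0,0],
    [0,0,0],
    [0,0,0],
    [0,0,0],
    [0,0,-30],
    [0,0,-65],
    [0,0,-100],
    [0,0,-128]
  ],
  "roll": [0,0,0,0,0,0,0,0],
  "claw": [0,0,0,0,0,0,0,0]
}}

```text
t: 25.88
eef_pos: [0.4771, -0.0405, 0.0926]
tool_rot: [0.001, 0.707, 0.707, 0.001]
contact_force: [1.3, 0.3, -0.4]
gripper_width: 0.264
grasp_force: 59.0
```

Request:
{"op": "send_rows", "data": {
  "slide": [
    [35,18,0],
    [70,36,0],
    [105,54,0],
    [140,72,0],
    [175,90,0],
    [210,108,0],
    [245,125,0],
    [280,143,0]
  ],
  "roll": [0,0,0,0,0,0,0,0],
  "claw": [0,0,0,0,0,0,0,0]
}}

```text
t: 26.55
eef_pos: [0.6205, 0.2407, 0.0906]
tool_rot: [0.0, 0.707, 0.707, 0.0]
contact_force: [0.6, 0.2, 0.2]
gripper_width: 0.269
grasp_force: 58.9
```

Request:
{"op": "send_rows", "data": {
  "slide": [
    [20,10,0],
    [40,20,0],
    [40,20,0],
    [40,20,0],
    [40,20,0],
    [40,20,0],
    [40,20,0],
    [40,20,0]
  ],
  "roll": [0,0,0,0,0,0,0,0],
  "claw": [0,0,0,0,1,1,1,1]
}}

```text
t: 27.22
eef_pos: [0.6399, 0.2779, 0.0899]
tool_rot: [0.0, 0.708, 0.706, -0.0]
contact_force: [-0.7, -0.1, 1.0]
gripper_width: 0.824
grasp_force: 0.0
```

```bash
python3 - <<'E'
from h import *
o,p,r=pose();y=np.degrees(np.arctan2(r[1,0],r[0,0]));print(p,y)
seq(p,y,(.50,.23,.27,75),(.50,.23,.27,35))
E
```

```text
[0.63993732 0.2778653  0.13035705] 89.88127599979883
(0.5, 0.23, 0.27, 75) -> [-48, -140, -140] 14.9
(0.5, 0.23, 0.27, 35) -> [0, 0, 0] 40.0
```

Request:
{"op": "send_rows", "data": {
  "slide": [
    [0,0,-40],
    [3,-30,-80],
    [6,-60,-120],
    [9,-95,-140],
    [12,-130,-140],
    [15,-165,-140],
    [20,-200,-140],
    [22,-220,-140]
  ],
  "roll": [0,0,0,0,0,0,0,0],
  "claw": [1,1,1,1,1,1,1,1]
}}

```text
t: 27.88
eef_pos: [0.4156, 0.3018, 0.2301]
tool_rot: [0.001, 0.706, 0.708, -0.0]
contact_force: [-0.8, -0.2, 0.1]
gripper_width: 1.001
grasp_force: 0.0
```

Request:
{"op": "send_rows", "data": {
  "slide": [
    [0,0,0],
    [0,0,0],
    [0,0,0],
    [0,0,0],
    [0,0,0],
    [0,0,0],
    [0,0,0],
    [0,0,0]
  ],
  "roll": [0,0,0,0,0,0,0,0],
  "claw": [1,1,1,1,1,1,1,1]
}}

```text
t: 28.55
eef_pos: [0.4201, 0.3014, 0.2294]
tool_rot: [-0.0, 0.708, 0.707, -0.0]
contact_force: [0.3, 0.4, -0.6]
gripper_width: 0.999
grasp_force: 0.0
```

```bash
python3 - <<'E'
from h import *
m,im=snap("wrist","w6");np.savez("w6.npz",K=m["camera_matrix"],T=m["camera_from_world"])
print(pose()[1])
ms,is_=snap("scene","sc6")
cv2.imwrite("pics/w6b.png",np.hstack([cv2.resize(im[...,::-1],(500,375)),cv2.resize(is_[200:340,270:410,::-1],(300,375))]))
E
```

```text
[0.4199593  0.30138674 0.26992328]
```

View pics/w6b.png

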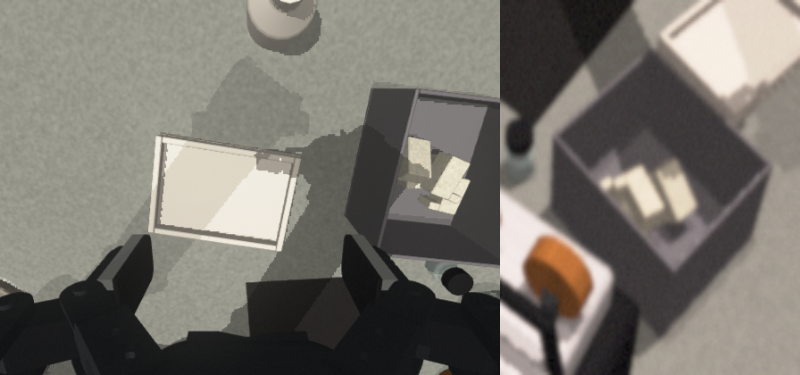

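The bin holds the foam and the mat is clear. The tray's top corners are at (158,135), (301,151), (281,250) and (151,233) in the wrist view.

```bash
python3 - <<'E'
from h import *
m=dict(np.load("w6.npz"));m=dict(camera_matrix=m["K"],camera_from_world=m["T"])
P=np.array(((158,135),(301,151),(281,250),(151,233)))*1.12
C=[onplane(m,p,.024) for p in P]
print(np.round(C,4),np.mean(C,0))
for a in range(4):e=C[(a+1)%4]-C[a];print(np.degrees(np.arctan2(e[1],e[0])),np.linalg.norm(e))
s=bot.camera_model("scene")
for a,b in((0,(605,302)),(1,(545,346)),(2,(493,304)),(3,(556,266))): print(two(m,P[a],s,np.array(b)*.7))
E
```

```text
[[0.313  0.3161 0.024 ]
 [0.4865 0.2963 0.024 ]
 [0.4659 0.1616 0.024 ]
 [0.2935 0.1867 0.024 ]] [0.38971352 0.24019438 0.024     ]
-6.500976656362386 0.17466041277195288
-98.70651154092792 0.1362962083979352
171.70578354840333 0.174167103110062
81.45484170982687 0.1308283159503655
(array([0.31086086, 0.31509676, 0.01645556]), np.float64(0.0001400614182323943))
(array([0.48646701, 0.2945814 , 0.02592118]), np.float64(0.004193626897718921))
(array([0.46582125, 0.16324077, 0.02465546]), np.float64(0.002257371144877814))
(array([0.29436674, 0.19119303, 0.02374312]), np.float64(0.008302581645144047))
```

```bash
python3 - <<'E'
from h import *
o,p,r=pose();y=np.degrees(np.arctan2(r[1,0],r[0,0]))
seq(p,y,(.4735,.2285,.07,82),(.4735,.2285,.011,82),(.478,.10,.011,82),(.6238,.0181,.011,93.4))
E
```

```text
(0.4735, 0.2285, 0.07, 82) -> [-73, 54, 200] 8.0
(0.4735, 0.2285, 0.011, 82) -> [0, 0, 59] -0.0
(0.478, 0.1, 0.011, 82) -> [-127, 22, 0] -0.0
(0.6238, 0.0181, 0.011, 93.4) -> [-61, 156, 0] -11.4
```

Request:
{"op": "send_rows", "data": {
  "slide": [
    [-12,9,25],
    [-24,18,60],
    [-36,27,95],
    [-50,36,130],
    [-63,45,165],
    [-73,54,200],
    [-73,54,200],
    [-73,54,200]
  ],
  "roll": [4,8,8,8,8,8,8,8],
  "claw": [0.6,0.6,0.6,0.6,0.6,0.6,0.6,0.6]
}}

```text
t: 29.32
eef_pos: [0.4727, 0.2276, 0.0285]
tool_rot: [-0.001, 0.755, 0.655, -0.002]
contact_force: [-0.1, 1.0, 0.6]
gripper_width: 0.601
grasp_force: 0.0
```

Request:
{"op": "send_rows", "data": {
  "slide": [
    [0,0,15],
    [0,0,30],
    [0,0,45],
    [0,0,55],
    [0,0,59],
    [0,0,59],
    [0,0,59],
    [0,0,59]
  ],
  "roll": [0,0,0,0,0,0,0,0],
  "claw": [0.6,0.6,0.6,0.6,0.6,0.6,0.6,0.6]
}}

```text
t: 29.98
eef_pos: [0.4745, 0.2291, -0.0283]
tool_rot: [0.0, 0.755, 0.656, 0.001]
contact_force: [-0.0, -0.2, 0.7]
gripper_width: 0.604
grasp_force: 0.0
```

Request:
{"op": "send_rows", "data": {
  "slide": [
    [0,0,0],
    [0,0,0],
    [0,0,0],
    [0,0,0],
    [0,0,0],
    [0,0,0],
    [0,0,0],
    [0,0,0]
  ],
  "roll": [0,0,0,0,0,0,0,0],
  "claw": [0,0,0,0,0,0,0,0]
}}

```text
t: 30.65
eef_pos: [0.4741, 0.2287, -0.029]
tool_rot: [0.0, 0.755, 0.656, 0.0]
contact_force: [-1.0, -0.7, 5.8]
gripper_width: 0.07
grasp_force: 60.4
```

Request:
{"op": "send_rows", "data": {
  "slide": [
    [-10,2,0],
    [-22,4,0],
    [-36,6,0],
    [-52,9,0],
    [-70,12,0],
    [-88,15,0],
    [-106,18,0],
    [-127,22,0]
  ],
  "roll": [0,0,0,0,0,0,0,0],
  "claw": [0,0,0,0,0,0,0,0]
}}

```text
t: 31.32
eef_pos: [0.4781, 0.0991, -0.029]
tool_rot: [-0.0, 0.755, 0.656, 0.001]
contact_force: [0.2, 3.8, 4.7]
gripper_width: 0.073
grasp_force: 60.3
```

Request:
{"op": "send_rows", "data": {
  "slide": [
    [-6,16,0],
    [-14,36,0],
    [-22,56,0],
    [-30,78,0],
    [-38,100,0],
    [-46,120,0],
    [-54,140,0],
    [-61,156,0]
  ],
  "roll": [-1,-2,-4,-6,-8,-9,-10.5,-11.4],
  "claw": [0,0,0,0,0,0,0,0]
}}

```text
t: 31.98
eef_pos: [0.623, 0.0161, -0.029]
tool_rot: [-0.001, 0.686, 0.728, -0.001]
contact_force: [-7.7, 4.1, 12.3]
gripper_width: 0.071
grasp_force: 61.4
```

Request:
{"op": "send_rows", "data": {
  "slide": [
    [0,0,0],
    [0,0,0],
    [0,0,0],
    [0,0,0],
    [0,0,0],
    [0,0,0],
    [0,0,0],
    [0,0,0]
  ],
  "roll": [0,0,0,0,0,0,0,0],
  "claw": [0,0,0,0,0.6,0.6,0.6,0.6]
}}

```text
t: 32.65
eef_pos: [0.6225, 0.0175, -0.03]
tool_rot: [-0.001, 0.686, 0.728, -0.001]
contact_force: [-0.2, -0.7, -0.5]
gripper_width: 0.598
grasp_force: 0.0
```

Request:
{"op": "send_rows", "data": {
  "slide": [
    [0,0,-30],
    [0,0,-70],
    [0,0,-110],
    [0,0,-150],
    [0,0,-190],
    [0,0,-230],
    [0,0,-230],
    [0,0,-230]
  ],
  "roll": [0,0,0,0,0,0,0,0],
  "claw": [0.6,0.6,0.6,0.6,0.6,0.6,0.6,0.6]
}}

```text
t: 33.32
eef_pos: [0.6249, 0.0179, 0.2032]
tool_rot: [0.002, 0.686, 0.728, 0.002]
contact_force: [-0.2, 1.0, -0.6]
gripper_width: 0.603
grasp_force: 0.0
```

```bash
python3 - <<'E'
from h import *
o,p,r=pose();y=np.degrees(np.arctan2(r[1,0],r[0,0]));print(p,y)
seq(p,y,(.54,.06,.24,y))
E
```

```text
[0.62491479 0.01793491 0.24366205] 93.37412972055161
(0.54, 0.06, 0.24, np.float64(93.37412972055161)) -> [47, -82, 4] -0.0
```

Request:
{"op": "send_rows", "data": {
  "slide": [
    [12,-20,-8],
    [24,-41,-16],
    [36,-62,-24],
    [50,-82,-26],
    [50,-82,-26],
    [50,-82,-26],
    [50,-82,-26],
    [50,-82,-26]
  ],
  "roll": [0,0,0,0,0,0,0,0],
  "claw": [1,1,1,1,1,1,1,1]
}}

```text
t: 33.98
eef_pos: [0.5391, 0.0614, 0.2255]
tool_rot: [-0.001, 0.687, 0.727, -0.001]
contact_force: [-0.0, -0.3, 0.4]
gripper_width: 0.999
grasp_force: 0.0
```

```bash
python3 - <<'E'
from h import *
m,im=snap("wrist","w7");np.savez("w7.npz",K=m["camera_matrix"],T=m["camera_from_world"])
cv2.imwrite("pics/w7b.png",cv2.resize(im[...,::-1],(800,600)))
E
```

```text
(no output)
```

View pics/w7b.png

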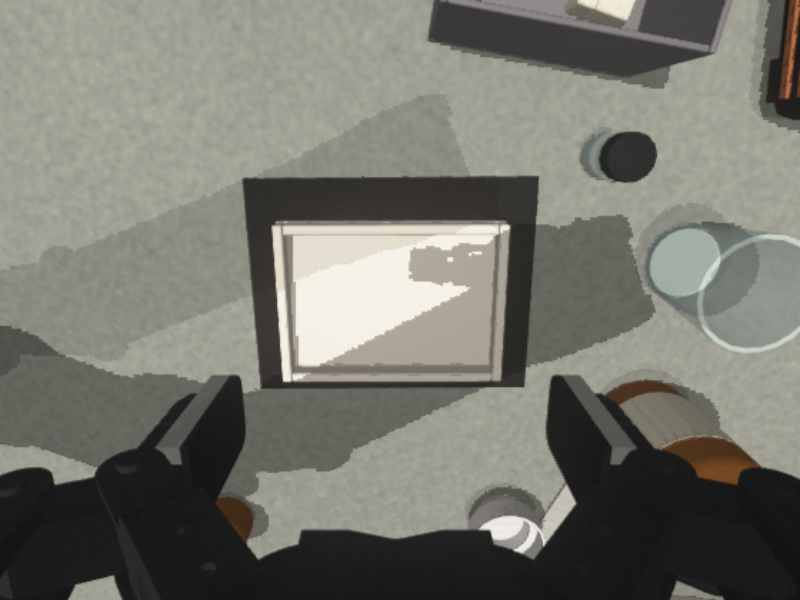

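The tray is on the mat, with top outer corners at (274,225), (510,225), (503,380) and (284,380). It looks too far toward the near edge of the image (−y).

```bash
python3 - <<'E'
from h import *
m=dict(np.load("w7.npz"));m=dict(camera_matrix=m["K"],camera_from_world=m["T"])
Q={}
for n,P,z in(("tray",((273,226),(510,226),(503,381),(283,381)),.025),("mat",((244,178),(538,177),(524,386),(261,388)),.001)):
    C=[onplane(m,np.array(p)*.7,z) for p in P];Q[n]=np.mean(C,0)
    print(n,np.mean(C,0).round(4),[(round(float(np.degrees(np.arctan2(*(C[(a+1)%4]-C[a])[1::-1]))),1),round(float(np.linalg.norm(C[(a+1)%4]-C[a])),4)) for a in range(4)])
print((Q['tray']-Q['mat']))
E
```

```text
tray [0.5401 0.0054 0.025 ] [(3.3, 0.1775), (-85.7, 0.1276), (-176.7, 0.1801), (93.1, 0.1277)]
mat [0.539  0.0134 0.001 ] [(3.5, 0.228), (-86.2, 0.1786), (-176.2, 0.2297), (93.3, 0.1798)]
[ 0.00107719 -0.00806775  0.024     ]
```

```bash
python3 - <<'E'
from h import *
o,p,r=pose();y=np.degrees(np.arctan2(r[1,0],r[0,0]))
seq(p,y,(.625,.011,.06,93.4),(.625,.011,.011,93.4),(.6238,.0188,.011,93.4),(.6238,.0188,.12,93.4))
E
```

```text
(0.625, 0.011, 0.06, 93.4) -> [-55, 83, 206] -0.1
(0.625, 0.011, 0.011, 93.4) -> [0, 0, 49] -0.0
(0.6238, 0.0188, 0.011, 93.4) -> [8, -1, 0] -0.0
(0.6238, 0.0188, 0.12, 93.4) -> [0, 0, -109] -0.0
```

Request:
{"op": "send_rows", "data": {
  "slide": [
    [-10,16,35],
    [-20,32,70],
    [-30,48,105],
    [-40,64,140],
    [-50,78,175],
    [-55,83,206],
    [-55,83,206],
    [-55,83,206]
  ],
  "roll": [0,0,0,0,0,0,0,0],
  "claw": [0.6,0.6,0.6,0.6,0.6,0.6,0.6,0.6]
}}

```text
t: 34.7
eef_pos: [0.6236, 0.0119, 0.0184]
tool_rot: [-0.002, 0.686, 0.727, -0.001]
contact_force: [0.1, 1.0, 0.6]
gripper_width: 0.601
grasp_force: 0.0
```

Request:
{"op": "send_rows", "data": {
  "slide": [
    [0,0,15],
    [0,0,30],
    [0,0,42],
    [0,0,49],
    [0,0,49],
    [0,0,49],
    [0,0,49],
    [0,0,49]
  ],
  "roll": [0,0,0,0,0,0,0,0],
  "claw": [0.6,0.6,0.6,0.6,0.6,0.6,0,0]
}}

```text
t: 35.37
eef_pos: [0.6256, 0.0125, -0.0276]
tool_rot: [0.0, 0.686, 0.728, 0.0]
contact_force: [1.1, 0.3, 0.5]
gripper_width: 0.327
grasp_force: 0.0
```

Request:
{"op": "send_rows", "data": {
  "slide": [
    [0,0,0],
    [0,0,0],
    [0,0,0],
    [0,0,0],
    [3,0,0],
    [6,-1,0],
    [8,-1,0],
    [8,-1,0]
  ],
  "roll": [0,0,0,0,0,0,0,0],
  "claw": [0,0,0,0,0,0,0,0]
}}

```text
t: 36.03
eef_pos: [0.6245, 0.0195, -0.0277]
tool_rot: [0.001, 0.686, 0.728, 0.0]
contact_force: [-0.9, -2.2, 6.2]
gripper_width: 0.069
grasp_force: 61.5
```

Request:
{"op": "send_rows", "data": {
  "slide": [
    [0,0,0],
    [0,0,0],
    [0,0,0],
    [0,0,0],
    [0,0,0],
    [0,0,-30],
    [0,0,-65],
    [0,0,-109]
  ],
  "roll": [0,0,0,0,0,0,0,0],
  "claw": [0,0,0.6,0.6,0.6,0.6,0.6,0.6]
}}

```text
t: 36.7
eef_pos: [0.6214, 0.0205, 0.0772]
tool_rot: [-0.002, 0.686, 0.728, -0.001]
contact_force: [1.1, -0.1, 0.6]
gripper_width: 0.601
grasp_force: 0.0
```

```bash
python3 - <<'E'
from h import *
o,p,r=pose();y=np.degrees(np.arctan2(r[1,0],r[0,0]));print(p,y,o['q'].round(2))
seq(p,y,(.60,-.20,.28,y),(.50,-.24,.28,0))
E
```

```text
[0.62141294 0.02047535 0.11771671] 93.39258297535815 [ 0.36  0.61 -0.69  1.75  0.46  0.96 -0.45]
(0.6, -0.2, 0.28, np.float64(93.39258297535815)) -> [-219, -34, -162] -0.0
(0.5, -0.24, 0.28, 0) -> [-34, -102, 0] -86.6
```

```bash
python3 - <<'E'
from h import *
o,p,r=pose();y=np.degrees(np.arctan2(r[1,0],r[0,0]))
seq(p,y,(.5,-.335,.29,93.4))
E
```

```text
(0.5, -0.335, 0.29, 93.4) -> [-348, -142, -172] -0.0
```

Request:
{"op": "send_rows", "data": {
  "slide": [
    [0,0,-40],
    [0,0,-80],
    [-20,-8,-110],
    [-50,-20,-140],
    [-85,-35,-172],
    [-120,-50,-172],
    [-155,-65,-172],
    [-190,-80,-172]
  ],
  "roll": [0,0,0,0,0,0,0,0],
  "claw": [1,1,1,1,1,1,1,1]
}}

```text
t: 37.37
eef_pos: [0.5542, -0.1757, 0.2511]
tool_rot: [0.001, 0.686, 0.728, 0.0]
contact_force: [1.1, -0.6, -0.1]
gripper_width: 1.0
grasp_force: 0.0
```

Request:
{"op": "send_rows", "data": {
  "slide": [
    [-33,-13,0],
    [-66,-26,0],
    [-99,-39,0],
    [-132,-52,0],
    [-158,-62,0],
    [-158,-62,0],
    [-158,-62,0],
    [-158,-62,0]
  ],
  "roll": [0,0,0,0,0,0,0,0],
  "claw": [1,1,1,1,1,1,1,1]
}}

```text
t: 38.03
eef_pos: [0.5024, -0.3342, 0.25]
tool_rot: [-0.0, 0.686, 0.728, 0.0]
contact_force: [-0.4, 0.7, -1.0]
gripper_width: 1.0
grasp_force: 0.0
```

```bash
python3 - <<'E'
from h import *
m,im=snap("wrist","w8");np.savez("w8.npz",K=m["camera_matrix"],T=m["camera_from_world"]);print(pose()[1])
cv2.imwrite("pics/w8b.png",cv2.resize(im[...,::-1],(800,600)))
E
```

```text
[ 0.50282274 -0.33359267  0.2906711 ]
```

View pics/w8b.png

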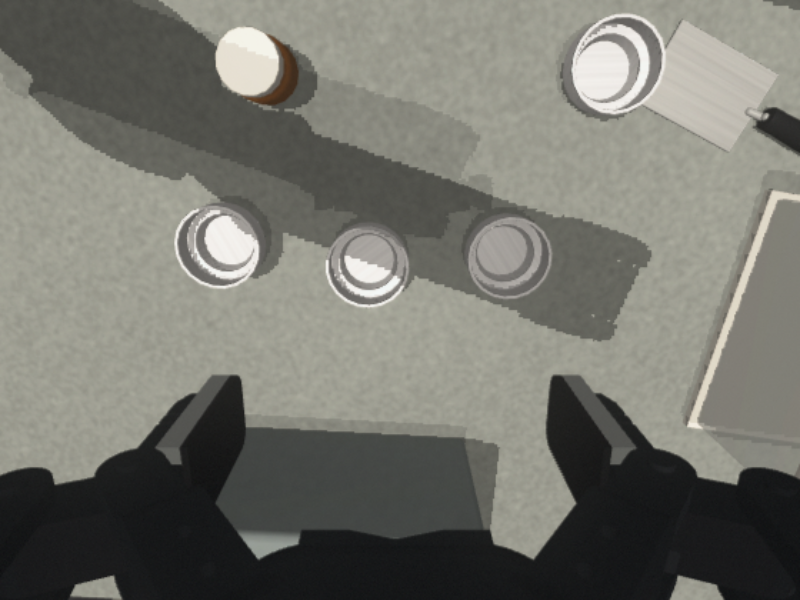

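Four cup rims are visible at (218,246), (367,264), (509,257) and (618,63), with the jar cap at (248,62).

```bash
cat > cups.py <<'E'
from h import *
def rim(m,im,guess,z=.04):
    """fit ellipse on bright rim edge near guess pixel; return world centre, diameter"""
    H,W=im.shape[:2];u,v=guess;g=cv2.GaussianBlur(cv2.cvtColor(im,cv2.COLOR_RGB2GRAY),(3,3),0)
    E=cv2.Canny(g,40,110);pts=[]
    r0=np.hypot(*(proj(m,onplane(m,guess,z)+[.033,0,0])-np.array(guess)))
    for a in np.linspace(0,2*np.pi,180,endpoint=False):
        for r in np.arange(r0*1.25,r0*.8,-.5):
            x,y=int(round(u+r*np.cos(a))),int(round(v+r*np.sin(a)))
            if 0<=x<W and 0<=y<H and E[y,x]: pts.append(onplane(m,(x,y),z)[:2]);break
    P=np.array(pts)
    for _ in range(8):
        A=np.c_[2*P,np.ones(len(P))];s=np.linalg.lstsq(A,(P**2).sum(1),rcond=None)[0];R_=np.sqrt(s[2]+s[:2]@s[:2])
        e=np.abs(np.hypot(*(P-s[:2]).T)-R_);k=e<max(.0015,np.percentile(e,85))
        if k.all(): break
        P=P[k]
    return s[:2].round(4),round(2000*R_,1),len(P)
E
python3 - <<'E'
from cups import *
L=lambda n:(lambda q:dict(camera_matrix=q["K"],camera_from_world=q["T"]))(np.load(n))
m=L("w8.npz");im=cv2.imread("pics/w8.png")[...,::-1]
s=bot.camera_model("scene");d=bot.camera_model("side")
G=dict(c3=((218,246),(344,166)),c2=((367,264),(303,188)),c1=((509,257),(269,213)),c4=((618,63),(290,256)))
for n,(a,b) in G.items():
    print(n,rim(m,im,np.array(a)*.7),onplane(m,np.array(a)*.7,.04).round(4),[q.round(4) for q in two(m,np.array(a)*.7,s,np.array(b)*.7)])
for p in((690,425),(775,195)):print(onplane(m,np.array(p)*.7,.12))
E
```

```text
c3 (array([ 0.3676, -0.3512]), np.float64(71.7), 101) [ 0.3661 -0.3514  0.04  ] [array([ 0.3657, -0.3495,  0.0439]), np.float64(0.0041)]
c2 (array([ 0.4819, -0.3618]), np.float64(66.3), 134) [ 0.4822 -0.3589  0.04  ] [array([ 0.4823, -0.3591,  0.0398]), np.float64(0.0003)]
c1 (array([ 0.5931, -0.348 ]), np.float64(66.1), 145) [ 0.5926 -0.3467  0.04  ] [array([ 0.5919, -0.346 ,  0.04  ]), np.float64(0.002)]
c4 (array([ 0.6503, -0.2055]), np.float64(70.5), 105) [ 0.6524 -0.203   0.04  ] [array([ 0.6509, -0.2033,  0.0431]), np.float64(0.0006)]
[ 0.71170962 -0.43976413  0.12      ]
[ 0.72849056 -0.28249015  0.12      ]
```

```bash
python3 - <<'E'
from h import *
o,p,r=pose();y=np.degrees(np.arctan2(r[1,0],r[0,0]))
seq(p,y,(.593,-.347,.08,93.4),(.593,-.347,.003,93.4),(.593,-.347,.16,93.4),(.539,.0135,.16,93.4),(.539,.0135,.0135,93.4),(.539,.0135,.16,93.4),(.482,-.36,.16,93.4))
E
```

```text
(0.593, -0.347, 0.08, 93.4) -> [-19, 89, 211] 0.1
(0.593, -0.347, 0.003, 93.4) -> [0, 0, 77] -0.0
(0.593, -0.347, 0.16, 93.4) -> [0, 0, -157] -0.0
(0.539, 0.0135, 0.16, 93.4) -> [363, -33, 0] -0.0
(0.539, 0.0135, 0.0135, 93.4) -> [0, 0, 146] -0.0
(0.539, 0.0135, 0.16, 93.4) -> [0, 0, -146] -0.0
(0.482, -0.36, 0.16, 93.4) -> [-370, -79, 0] -0.0
```

Request:
{"op": "send_rows", "data": {
  "slide": [
    [-5,20,40],
    [-10,40,80],
    [-14,60,120],
    [-19,80,160],
    [-19,89,195],
    [-19,89,211],
    [-19,89,211],
    [-19,89,211]
  ],
  "roll": [0,0,0,0,0,0,0,0],
  "claw": [1,1,1,1,1,1,1,1]
}}

```text
t: 38.75
eef_pos: [0.5921, -0.3469, 0.0385]
tool_rot: [-0.001, 0.685, 0.728, 0.0]
contact_force: [-0.3, 0.1, 0.0]
gripper_width: 0.998
grasp_force: 0.0
```

Request:
{"op": "send_rows", "data": {
  "slide": [
    [0,0,20],
    [0,0,40],
    [0,0,60],
    [0,0,77],
    [0,0,77],
    [0,0,77],
    [0,0,77],
    [0,0,77]
  ],
  "roll": [0,0,0,0,0,0,0,0],
  "claw": [1,1,1,1,1,1,0.5,0.5]
}}

```text
t: 39.42
eef_pos: [0.5937, -0.3498, -0.0353]
tool_rot: [0.002, 0.686, 0.727, 0.0]
contact_force: [-2.5, -0.4, 6.5]
gripper_width: 0.768
grasp_force: 65.5
```

Request:
{"op": "send_rows", "data": {
  "slide": [
    [0,0,0],
    [0,0,0],
    [0,0,0],
    [0,0,0],
    [0,0,-5],
    [0,0,-10],
    [0,0,-15],
    [0,0,-20]
  ],
  "roll": [0,0,0,0,0,0,0,0],
  "claw": [0.5,0.5,0.5,0.5,0.5,0.5,0.5,0.5]
}}

```text
t: 40.08
eef_pos: [0.5921, -0.3493, -0.0171]
tool_rot: [0.0, 0.686, 0.727, 0.0]
contact_force: [0.7, -0.6, -1.3]
gripper_width: 0.764
grasp_force: 66.5
```

Request:
{"op": "send_rows", "data": {
  "slide": [
    [0,0,-30],
    [0,0,-65],
    [0,0,-100],
    [0,0,-137],
    [20,-2,-137],
    [40,-4,-137],
    [65,-6,-137],
    [90,-8,-137]
  ],
  "roll": [0,0,0,0,0,0,0,0],
  "claw": [0.5,0.5,0.5,0.5,0.5,0.5,0.5,0.5]
}}

```text
t: 40.75
eef_pos: [0.5784, -0.2593, 0.1199]
tool_rot: [0.0, 0.686, 0.727, -0.0]
contact_force: [-0.4, 0.4, -0.7]
gripper_width: 0.766
grasp_force: 67.1
```

Request:
{"op": "send_rows", "data": {
  "slide": [
    [35,-3,0],
    [70,-6,0],
    [105,-9,0],
    [140,-13,0],
    [175,-16,0],
    [210,-19,0],
    [245,-22,0],
    [273,-25,0]
  ],
  "roll": [0,0,0,0,0,0,0,0],
  "claw": [0.5,0.5,0.5,0.5,0.5,0.5,0.5,0.5]
}}

```text
t: 41.42
eef_pos: [0.5373, 0.0143, 0.1199]
tool_rot: [0.0, 0.685, 0.728, 0.0]
contact_force: [0.1, -0.4, -1.3]
gripper_width: 0.761
grasp_force: 67.1
```

```bash
python3 - <<'E'
from h import *
o,p,r=pose();y=np.degrees(np.arctan2(r[1,0],r[0,0]));print(p,y)
seq(p,y,(.539,.0135,.06,93.4))
E
```

```text
[0.53727627 0.01431808 0.16044642] 93.47743920083789
(0.539, 0.0135, 0.06, 93.4) -> [-1, 2, 100] 0.1
```

Request:
{"op": "send_rows", "data": {
  "slide": [
    [-1,1,30],
    [-1,1,65],
    [-1,1,95],
    [-1,1,120],
    [-1,1,134],
    [-1,1,141],
    [-1,1,145],
    [-1,1,145]
  ],
  "roll": [0,0,0,0,0,0,0,0],
  "claw": [0.5,0.5,0.5,0.5,0.5,0.5,0.5,0.5]
}}

```text
t: 42.08
eef_pos: [0.5395, 0.0105, -0.0254]
tool_rot: [0.0, 0.686, 0.728, 0.0]
contact_force: [-0.0, 0.9, -1.4]
gripper_width: 0.763
grasp_force: 67.0
```

Request:
{"op": "send_rows", "data": {
  "slide": [
    [0,0,1],
    [0,0,1],
    [0,0,1],
    [0,0,1],
    [0,0,1],
    [0,0,1],
    [0,0,1],
    [0,0,1]
  ],
  "roll": [0,0,0,0,0,0,0,0],
  "claw": [0.5,0.5,1,1,1,1,1,1]
}}

```text
t: 42.75
eef_pos: [0.539, 0.0103, -0.0267]
tool_rot: [0.0, 0.686, 0.728, 0.0]
contact_force: [0.3, -0.9, 0.3]
gripper_width: 1.002
grasp_force: 0.0
```

Request:
{"op": "send_rows", "data": {
  "slide": [
    [0,0,-10],
    [0,0,-30],
    [0,0,-65],
    [0,0,-100],
    [0,0,-146],
    [0,0,-146],
    [0,0,-146],
    [0,0,-146]
  ],
  "roll": [0,0,0,0,0,0,0,0],
  "claw": [1,1,1,1,1,1,1,1]
}}

```text
t: 43.42
eef_pos: [0.5388, 0.01, 0.1195]
tool_rot: [0.0, 0.686, 0.727, -0.0]
contact_force: [0.1, 1.0, -1.2]
gripper_width: 0.999
grasp_force: 0.0
```

```bash
python3 - <<'E'
from cups import *
o,p,r=pose();y=np.degrees(np.arctan2(r[1,0],r[0,0]));print(p,y)
m,im=snap("wrist","w9")
np.savez("w9.npz",K=m["camera_matrix"],T=m["camera_from_world"])
print(proj(m,[.539,.0135,.049]),rim(m,im,proj(m,[.539,.0135,.049]),.049))
cv2.imwrite("pics/w9b.png",cv2.resize(im[...,::-1],(560,420)))
seq(p,y,(.482,-.36,.16,93.4),(.482,-.36,.003,93.4))
E
```

```text
[0.53882245 0.01001943 0.1600034 ] 93.34248185583877
[276.63256251 193.04877101] (array([0.5448, 0.0125]), np.float64(71.8), 102)
(0.482, -0.36, 0.16, 93.4) -> [-366, -78, 0] -0.1
(0.482, -0.36, 0.003, 93.4) -> [0, 0, 157] 0.0
```

View pics/w9b.png

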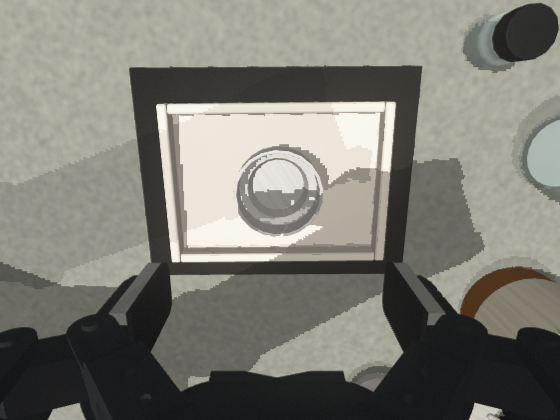

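The cup stands upright in the middle of the tray. Its rim spans x 237–323 and y 146–235 in the picture, so its centre is about (280,190). Next is cup c2.

Request:
{"op": "send_rows", "data": {
  "slide": [
    [-40,-8,0],
    [-80,-17,0],
    [-120,-26,0],
    [-160,-34,0],
    [-200,-43,0],
    [-240,-51,0],
    [-280,-60,0],
    [-320,-68,0]
  ],
  "roll": [0,0,0,0,0,0,0,0],
  "claw": [1,1,1,1,1,1,1,1]
}}

```text
t: 44.13
eef_pos: [0.4877, -0.3144, 0.1172]
tool_rot: [-0.002, 0.686, 0.728, -0.0]
contact_force: [0.6, -0.2, 0.3]
gripper_width: 1.0
grasp_force: 0.0
```

Request:
{"op": "send_rows", "data": {
  "slide": [
    [-25,-5,0],
    [-49,-10,0],
    [-49,-10,0],
    [-49,-10,0],
    [-49,-10,0],
    [-49,-10,0],
    [-49,-10,0],
    [-49,-10,0]
  ],
  "roll": [0,0,0,0,0,0,0,0],
  "claw": [1,1,1,1,1,1,1,1]
}}

```text
t: 44.8
eef_pos: [0.4831, -0.3614, 0.1192]
tool_rot: [-0.0, 0.685, 0.728, 0.0]
contact_force: [-0.1, -1.0, -0.8]
gripper_width: 1.003
grasp_force: 0.0
```

```bash
python3 - <<'E'
from cups import *
o,p,r=pose();y=np.degrees(np.arctan2(r[1,0],r[0,0]));print(p,y)
m,im=snap("wrist","w10")
g=proj(m,[.482,-.361,.04]);print(g,rim(m,im,g,.04))
m9=(lambda q:dict(camera_matrix=q["K"],camera_from_world=q["T"]))(np.load("w9.npz"))
print('placed',onplane(m9,(280,190.5),.049))
for n,P,z in(("tray",((157,103),(396,102),(387,267),(169,267)),.025),("mat",((130,67),(422,66),(404,273),(152,273)),.001)):
    C=[onplane(m9,q,z) for q in P];print(n,np.mean(C,0),[round(float(np.linalg.norm(C[(a+1)%4]-C[a])),4) for a in range(4)])
seq(p,y,(.482,-.3633,.003,93.4))
E
```

```text
[ 0.4830916  -0.3614117   0.15967144] 93.46991437628245
[274.79652351 194.1163831 ] (array([ 0.4821, -0.3605]), np.float64(64.2), 141)
placed [0.5413271  0.01555041 0.049     ]
tray [0.5397933  0.00954506 0.025     ] [0.1772, 0.1346, 0.1845, 0.1338]
mat [0.53942125 0.01394244 0.001     ] [0.2291, 0.1796, 0.233, 0.1787]
(0.482, -0.3633, 0.003, 93.4) -> [-2, -1, 157] 0.1
```

Request:
{"op": "send_rows", "data": {
  "slide": [
    [-1,-1,40],
    [-1,-1,80],
    [-1,-1,120],
    [-1,-1,145],
    [-1,-1,157],
    [-1,-1,157],
    [-1,-1,157],
    [-1,-1,157]
  ],
  "roll": [0,0,0,0,0,0,0,0],
  "claw": [1,1,1,1,1,1,1,0.5]
}}

```text
t: 45.52
eef_pos: [0.4835, -0.3643, -0.0357]
tool_rot: [0.002, 0.686, 0.728, 0.0]
contact_force: [0.1, -0.5, -0.6]
gripper_width: 0.881
grasp_force: 0.0
```

Request:
{"op": "send_rows", "data": {
  "slide": [
    [0,0,0],
    [0,0,0],
    [0,0,0],
    [0,0,0],
    [0,0,0],
    [0,0,-5],
    [0,0,-10],
    [0,0,-20]
  ],
  "roll": [0,0,0,0,0,0,0,0],
  "claw": [0.5,0.5,0.5,0.5,0.5,0.5,0.5,0.5]
}}

```text
t: 46.18
eef_pos: [0.4814, -0.3637, -0.0171]
tool_rot: [-0.0, 0.686, 0.727, -0.0]
contact_force: [0.0, 0.7, -1.3]
gripper_width: 0.784
grasp_force: 67.3
```

Request:
{"op": "send_rows", "data": {
  "slide": [
    [0,0,-30],
    [0,0,-65],
    [0,0,-100],
    [0,0,-137],
    [0,0,-137],
    [0,0,-137],
    [0,0,-137],
    [0,0,-137]
  ],
  "roll": [0,0,0,0,0,0,0,0],
  "claw": [0.5,0.5,0.5,0.5,0.5,0.5,0.5,0.5]
}}

```text
t: 46.85
eef_pos: [0.4806, -0.3633, 0.1182]
tool_rot: [-0.001, 0.686, 0.727, -0.0]
contact_force: [0.9, -0.4, -0.9]
gripper_width: 0.791
grasp_force: 67.8
```

```bash
python3 - <<'E'
from cups import *
o,p,r=pose();y=np.degrees(np.arctan2(r[1,0],r[0,0]));print(p,y)
seq(p,y,(.5395,.0125,.16,93.4))
E
```

```text
[ 0.48057449 -0.36330747  0.15865152] 93.35174538770399
(0.5395, 0.0125, 0.16, 93.4) -> [372, 81, -1] -0.0
```

```bash
python3 - <<'E'
from cups import *
o,p,r=pose();print(o['gripper_width'],o['grasp_force'])
m,im=snap("wrist","w11")
for z in(.18,.19,.194,.2): g=proj(m,[p[0],p[1],z]);print(z,g,rim(m,im,g,z))
ms,i2=snap("side","sd11")
u,v=proj(ms,p).astype(int)
cv2.imwrite("pics/w11b.png",np.hstack([cv2.resize(im[...,::-1],(480,360)),cv2.resize(i2[v-45:v+45,u-40:u+40,::-1],(320,360))]))
E
```

```text
0.7907524532153685 67.78470589779317
0.18 [275.50733166 291.66434862] (array([ 0.4812, -0.3688]), np.float64(73.3), 101)
0.19 [275.37412619 306.43544418] (array([ 0.4806, -0.368 ]), np.float64(77.3), 89)
0.194 [275.31498129 312.99399616] (array([ 0.4804, -0.3654]), np.float64(74.7), 83)
0.2 [275.21894622 323.64328238] (array([ 0.4802, -0.3618]), np.float64(71.2), 75)
```

View pics/w11b.png

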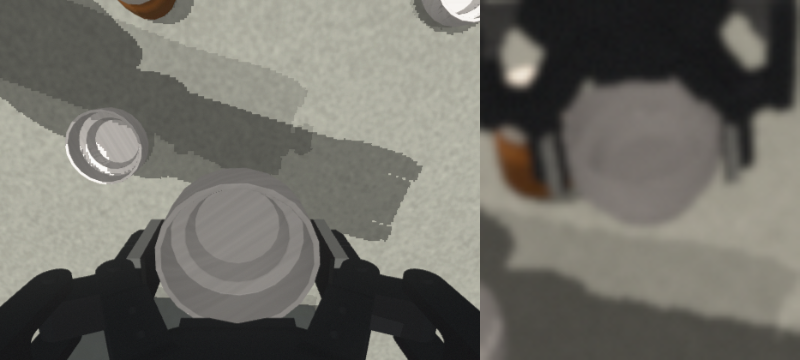

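In the wrist view the held cup spans x 158–318 with its floor circle at (238,222), and the side view agrees that it hangs about level. I'll carry it to the stack.

Request:
{"op": "send_rows", "data": {
  "slide": [
    [30,6,0],
    [65,14,0],
    [105,23,0],
    [145,32,0],
    [185,40,0],
    [225,49,0],
    [265,58,0],
    [300,65,0]
  ],
  "roll": [0,0,0,0,0,0,0,0],
  "claw": [0.5,0.5,0.5,0.5,0.5,0.5,0.5,0.5]
}}

```text
t: 47.62
eef_pos: [0.5287, -0.0573, 0.1186]
tool_rot: [-0.001, 0.686, 0.728, -0.0]
contact_force: [0.9, -0.4, -1.5]
gripper_width: 0.786
grasp_force: 67.8
```

Request:
{"op": "send_rows", "data": {
  "slide": [
    [30,6,0],
    [55,11,0],
    [72,16,0],
    [72,16,0],
    [72,16,0],
    [72,16,0],
    [72,16,0],
    [72,16,0]
  ],
  "roll": [0,0,0,0,0,0,0,0],
  "claw": [0.5,0.5,0.5,0.5,0.5,0.5,0.5,0.5]
}}

```text
t: 48.28
eef_pos: [0.5406, 0.0109, 0.1189]
tool_rot: [-0.0, 0.687, 0.727, -0.0]
contact_force: [-1.2, 0.2, -1.3]
gripper_width: 0.787
grasp_force: 67.8
```

```bash
python3 - <<'E'
from cups import *
o,p,r=pose();y=np.degrees(np.arctan2(r[1,0],r[0,0]));print(p,y,o['gripper_width'])
seq(p,y,(.5395,.0125,.044,93.4),(.5395,.0125,.036,93.4))
E
```

```text
[0.54060383 0.010914   0.15941507] 93.2321427637221 0.786534045639578
(0.5395, 0.0125, 0.044, 93.4) -> [2, -1, 115] -0.2
(0.5395, 0.0125, 0.036, 93.4) -> [0, 0, 8] 0.0
```

Request:
{"op": "send_rows", "data": {
  "slide": [
    [2,-1,30],
    [2,-1,60],
    [2,-1,85],
    [2,-1,98],
    [2,-1,104],
    [2,-1,109],
    [2,-1,113],
    [2,-1,115]
  ],
  "roll": [0,0,0,0,0,0,0,0],
  "claw": [0.5,0.5,0.5,0.5,0.5,0.5,0.5,0.5]
}}

```text
t: 48.95
eef_pos: [0.5406, 0.0143, 0.0049]
tool_rot: [0.001, 0.686, 0.727, 0.001]
contact_force: [-0.6, 0.1, -0.7]
gripper_width: 0.786
grasp_force: 67.8
```

Request:
{"op": "send_rows", "data": {
  "slide": [
    [0,0,1],
    [0,0,2],
    [0,0,3],
    [0,0,4],
    [0,0,5],
    [0,0,6],
    [0,0,6],
    [0,0,6]
  ],
  "roll": [0,0,0,0,0,0,0,0],
  "claw": [0.5,0.5,0.5,0.5,0.5,0.5,0.5,0.5]
}}

```text
t: 49.62
eef_pos: [0.5397, 0.0144, -0.0018]
tool_rot: [-0.0, 0.686, 0.728, -0.0]
contact_force: [-0.1, -1.2, -0.8]
gripper_width: 0.784
grasp_force: 67.8
```

Request:
{"op": "send_rows", "data": {
  "slide": [
    [0,0,1],
    [0,0,2],
    [0,0,3],
    [0,0,3],
    [0,0,3],
    [0,0,3],
    [0,0,3],
    [0,0,3]
  ],
  "roll": [0,0,0,0,0,0,0,0],
  "claw": [0.5,0.5,0.5,0.5,0.5,0.5,0.5,0.5]
}}

```text
t: 50.28
eef_pos: [0.5399, 0.0144, -0.0046]
tool_rot: [0.0, 0.686, 0.728, 0.0]
contact_force: [0.6, -2.2, 2.0]
gripper_width: 0.789
grasp_force: 68.1
```

Request:
{"op": "send_rows", "data": {
  "slide": [
    [0,0,0],
    [0,0,0],
    [0,0,0],
    [0,0,0],
    [0,0,0],
    [0,0,0],
    [0,0,-15],
    [0,0,-40]
  ],
  "roll": [0,0,0,0,0,0,0,0],
  "claw": [1,1,1,1,1,1,1,1]
}}

```text
t: 50.95
eef_pos: [0.5375, 0.0142, 0.0336]
tool_rot: [-0.002, 0.686, 0.728, -0.002]
contact_force: [0.4, -0.3, 0.1]
gripper_width: 1.0
grasp_force: 0.0
```

Request:
{"op": "send_rows", "data": {
  "slide": [
    [0,0,-30],
    [0,0,-60],
    [0,0,-90],
    [0,0,-90],
    [0,0,-90],
    [0,0,-90],
    [0,0,-90],
    [0,0,-90]
  ],
  "roll": [0,0,0,0,0,0,0,0],
  "claw": [1,1,1,1,1,1,1,1]
}}

```text
t: 51.62
eef_pos: [0.5387, 0.0142, 0.1239]
tool_rot: [-0.001, 0.686, 0.728, -0.001]
contact_force: [0.3, -0.3, 0.0]
gripper_width: 1.001
grasp_force: 0.0
```

```bash
python3 - <<'E'
from cups import *
o,p,r=pose();y=np.degrees(np.arctan2(r[1,0],r[0,0]));print(p,y)
m,im=snap("wrist","w12")
np.savez("w12.npz",K=m["camera_matrix"],T=m["camera_from_world"])
for z in(.049,.071,.076):
    g=proj(m,[.541,.015,z]);print(z,g,rim(m,im,g,z))
s,i2=snap("side","sd12");sc,i3=snap("scene","sn12");u,v=proj(s,[.54,.014,.05]).astype(int);a,b=proj(sc,[.54,.014,.05]).astype(int)
f=lambda im,u,v:cv2.resize(im[v-35:v+35,u-40:u+40,::-1],(400,300))
cv2.imwrite("pics/w12b.png",np.hstack([cv2.resize(im[60:330,130:430,::-1],(400,300)),np.vstack([f(i2,u,v),f(i3,a,b)])[:300*2]] if 0 else [np.vstack([cv2.resize(im[60:330,130:430,::-1],(400,300)),np.zeros((300,400,3),np.uint8)]),np.vstack([f(i2,u,v),f(i3,a,b)])]))
seq(p,y,(.6515,-.206,.16,93.4),(.3665,-.352,.16,93.4))
E
```

```text
[0.53873427 0.01424512 0.16441261] 93.36495029559642
0.049 [279.5638895  195.34548941] (array([0.54  , 0.0118]), np.float64(72.1), 93)
0.071 [279.74654821 203.76632193] (array([0.5395, 0.0183]), np.float64(65.6), 75)
0.076 [279.79253003 205.88615049] (array([0.5406, 0.0119]), np.float64(78.7), 52)
(0.6515, -0.206, 0.16, 93.4) -> [-226, 100, 4] -0.0
(0.3665, -0.352, 0.16, 93.4) -> [-129, -293, 0] -0.0
```

View pics/w12b.png

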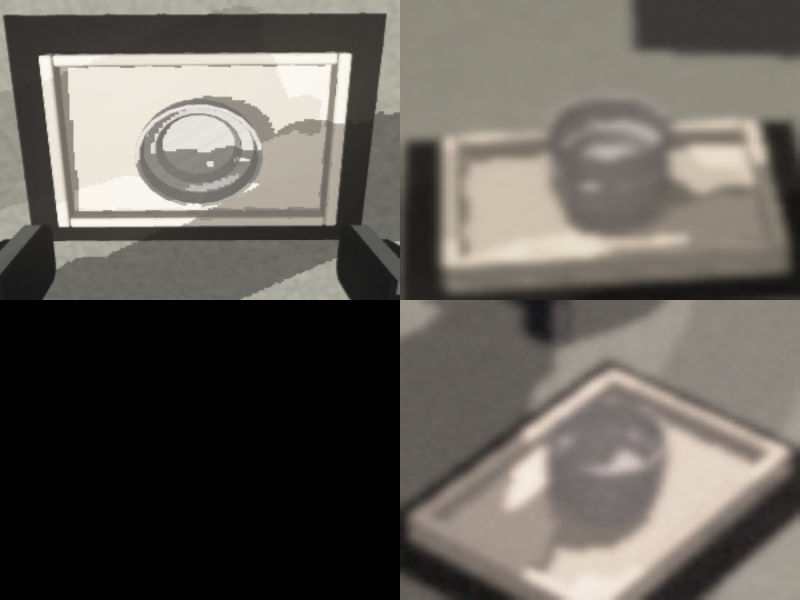

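The second cup is nested cleanly and upright in both views. Next is cup c4, with a fresh measurement from above it first.

Request:
{"op": "send_rows", "data": {
  "slide": [
    [-35,15,0],
    [-70,31,0],
    [-105,46,0],
    [-140,62,0],
    [-175,77,0],
    [-210,93,0],
    [-226,100,4],
    [-226,100,4]
  ],
  "roll": [0,0,0,0,0,0,0,0],
  "claw": [1,1,1,1,1,1,1,1]
}}

```text
t: 52.43
eef_pos: [0.653, -0.2119, 0.1192]
tool_rot: [0.0, 0.689, 0.725, -0.001]
contact_force: [0.2, -0.3, -0.7]
gripper_width: 0.999
grasp_force: 0.0
```

Request:
{"op": "send_rows", "data": {
  "slide": [
    [0,0,0],
    [0,0,0],
    [0,0,0],
    [0,0,0],
    [0,0,0],
    [0,0,0],
    [0,0,0],
    [0,0,0]
  ],
  "roll": [0,0,0,0,0,0,0,0],
  "claw": [1,1,1,1,1,1,1,1]
}}

```text
t: 53.1
eef_pos: [0.6528, -0.2053, 0.1214]
tool_rot: [0.0, 0.686, 0.728, -0.0]
contact_force: [-0.1, 0.7, 0.8]
gripper_width: 1.009
grasp_force: 0.0
```

```bash
python3 - <<'E'
from cups import *
o,p,r=pose();y=np.degrees(np.arctan2(r[1,0],r[0,0]));print(p,y)
m,im=snap("wrist","w13")
for q in([.652,-.204,.04],[.650,-.208,.04],[.654,-.200,.04]): g=proj(m,q);print(g,rim(m,im,g,.04))
g=g.astype(int);cv2.imwrite("pics/w13b.png",cv2.resize(im[max(0,g[1]-75):g[1]+75,g[0]-90:g[0]+90,::-1],(720,600)))
seq(p,y,(.652,-.2065,.003,93.4))
E
```

```text
[ 0.65278891 -0.20527662  0.16189114] 93.3687223287931
[275.24442634 192.21500905] (array([ 0.6543, -0.2024]), np.float64(69.0), 115)
[272.31591612 197.14673484] (array([ 0.6525, -0.204 ]), np.float64(65.6), 139)
[278.19639243 187.24378266] (array([ 0.6551, -0.2024]), np.float64(70.2), 110)
(0.652, -0.2065, 0.003, 93.4) -> [-1, -1, 159] -0.0
```

Request:
{"op": "send_rows", "data": {
  "slide": [
    [0,0,40],
    [0,0,80],
    [0,0,120],
    [0,0,148],
    [0,0,159],
    [0,0,159],
    [0,0,159],
    [0,0,159]
  ],
  "roll": [0,0,0,0,0,0,0,0],
  "claw": [1,1,1,1,1,1,1,0.5]
}}

```text
t: 53.82
eef_pos: [0.6549, -0.2055, -0.0353]
tool_rot: [0.002, 0.686, 0.727, 0.001]
contact_force: [0.1, 0.5, -0.0]
gripper_width: 0.883
grasp_force: 0.0
```

Request:
{"op": "send_rows", "data": {
  "slide": [
    [0,0,0],
    [0,0,0],
    [0,0,0],
    [0,0,0],
    [0,0,0],
    [0,0,-5],
    [0,0,-10],
    [0,0,-20]
  ],
  "roll": [0,0,0,0,0,0,0,0],
  "claw": [0.5,0.5,0.5,0.5,0.5,0.5,0.5,0.5]
}}

```text
t: 54.48
eef_pos: [0.6524, -0.2055, -0.0172]
tool_rot: [-0.0, 0.686, 0.727, -0.0]
contact_force: [-0.6, -0.0, -2.0]
gripper_width: 0.787
grasp_force: 67.3
```

Request:
{"op": "send_rows", "data": {
  "slide": [
    [0,0,-30],
    [0,0,-65],
    [0,0,-100],
    [0,0,-137],
    [0,0,-137],
    [0,0,-137],
    [0,0,-137],
    [0,0,-137]
  ],
  "roll": [0,0,0,0,0,0,0,0],
  "claw": [0.5,0.5,0.5,0.5,0.5,0.5,0.5,0.5]
}}

```text
t: 55.15
eef_pos: [0.6515, -0.2055, 0.1179]
tool_rot: [-0.001, 0.686, 0.728, -0.001]
contact_force: [0.1, -0.3, -2.2]
gripper_width: 0.788
grasp_force: 67.7
```

```bash
python3 - <<'E'
from cups import *
o,p,r=pose();y=np.degrees(np.arctan2(r[1,0],r[0,0]));print(p,y)
seq(p,y,(.5395,.0148,.16,93.4))
E
```

```text
[ 0.65150034 -0.20546508  0.15841438] 93.35580544374461
(0.5395, 0.0148, 0.16, 93.4) -> [226, -99, -2] -0.0
```

Request:
{"op": "send_rows", "data": {
  "slide": [
    [30,-13,0],
    [63,-27,0],
    [96,-42,0],
    [130,-57,0],
    [163,-71,0],
    [196,-86,0],
    [226,-99,0],
    [226,-99,0]
  ],
  "roll": [0,0,0,0,0,0,0,0],
  "claw": [0.5,0.5,0.5,0.5,0.5,0.5,0.5,0.5]
}}

```text
t: 55.82
eef_pos: [0.5363, 0.0219, 0.1184]
tool_rot: [-0.002, 0.682, 0.731, -0.0]
contact_force: [0.1, 0.4, -1.4]
gripper_width: 0.783
grasp_force: 67.8
```

Request:
{"op": "send_rows", "data": {
  "slide": [
    [0,0,0],
    [0,0,0],
    [0,0,0],
    [0,0,0],
    [0,0,0],
    [0,0,0],
    [0,0,20],
    [0,0,40]
  ],
  "roll": [0,0,0,0,0,0,0,0],
  "claw": [0.5,0.5,0.5,0.5,0.5,0.5,0.5,0.5]
}}

```text
t: 56.48
eef_pos: [0.5422, 0.0141, 0.0798]
tool_rot: [0.001, 0.686, 0.727, 0.001]
contact_force: [-0.2, 0.0, -2.4]
gripper_width: 0.787
grasp_force: 67.9
```

```bash
python3 - <<'E'
from cups import *
o,p,r=pose();y=np.degrees(np.arctan2(r[1,0],r[0,0]));print(p,y)
seq(p,y,(.5395,.0148,.066,93.4))
E
```

```text
[0.54221926 0.01411318 0.12030961] 93.29421228030454
(0.5395, 0.0148, 0.066, 93.4) -> [1, -3, 54] -0.1
```

Request:
{"op": "send_rows", "data": {
  "slide": [
    [0,-1,20],
    [0,-1,36],
    [0,-1,45],
    [0,-1,49],
    [0,-1,53],
    [0,-1,55],
    [0,-1,57],
    [0,-1,57]
  ],
  "roll": [0,0,0,0,0,0,0,0],
  "claw": [0.5,0.5,0.5,0.5,0.5,0.5,0.5,0.5]
}}

```text
t: 57.15
eef_pos: [0.5404, 0.0145, 0.023]
tool_rot: [0.001, 0.686, 0.727, 0.0]
contact_force: [-0.3, -1.4, 2.2]
gripper_width: 0.787
grasp_force: 70.0
```

Request:
{"op": "send_rows", "data": {
  "slide": [
    [0,0,1],
    [0,0,2],
    [0,0,2],
    [0,0,3],
    [0,0,3],
    [0,0,3],
    [0,0,3],
    [0,0,3]
  ],
  "roll": [0,0,0,0,0,0,0,0],
  "claw": [0.5,0.5,0.5,0.5,0.5,0.5,0.5,0.5]
}}

```text
t: 57.82
eef_pos: [0.5406, 0.0145, 0.0216]
tool_rot: [0.001, 0.686, 0.727, 0.0]
contact_force: [-5.4, -0.4, 20.0]
gripper_width: 0.785
grasp_force: 78.1
```

Contact came about 4 mm early. I'll ease off and release so the cup can settle, then look.

Request:
{"op": "send_rows", "data": {
  "slide": [
    [0,0,-2],
    [0,0,-3],
    [0,0,-3],
    [0,0,-3],
    [0,0,-3],
    [0,0,-3],
    [0,0,-3],
    [0,0,-3]
  ],
  "roll": [0,0,0,0,0,0,0,0],
  "claw": [0.5,0.5,0.5,1,1,1,1,1]
}}

```text
t: 58.48
eef_pos: [0.5396, 0.0144, 0.0221]
tool_rot: [-0.0, 0.686, 0.728, -0.0]
contact_force: [0.0, -0.1, -0.5]
gripper_width: 0.998
grasp_force: 0.0
```

Request:
{"op": "send_rows", "data": {
  "slide": [
    [0,0,0],
    [0,0,-5],
    [0,0,-20],
    [0,0,-55],
    [0,0,-90],
    [0,0,-110],
    [0,0,-110],
    [0,0,-110]
  ],
  "roll": [0,0,0,0,0,0,0,0],
  "claw": [1,1,1,1,1,1,1,1]
}}

```text
t: 59.15
eef_pos: [0.5406, 0.0143, 0.1336]
tool_rot: [0.001, 0.686, 0.727, 0.001]
contact_force: [-1.0, 0.2, 0.1]
gripper_width: 1.004
grasp_force: 0.0
```

```bash
python3 - <<'E'
from cups import *
o,p,r=pose();y=np.degrees(np.arctan2(r[1,0],r[0,0]));print(p,y)
m,im=snap("wrist","w14");np.savez("w14.npz",K=m["camera_matrix"],T=m["camera_from_world"])
for z in(.093,.098):
  for dy in(-.004,0,.004):
    g=proj(m,[.541,.016+dy,z]);print(z,g,rim(m,im,g,z))
# silhouettes in side/scene: top and bottom rows of the stack, dark-grey vs tray
s,i2=snap("side","sd14");sc,i3=snap("scene","sn14")
f=lambda im,u,v:cv2.resize(im[v-40:v+30,u-40:u+40,::-1],(400,350))
u,v=proj(s,[.54,.014,.05]).astype(int);a,b=proj(sc,[.54,.014,.05]).astype(int);print(u,v,a,b)
g=g.astype(int)
cv2.imwrite("pics/w14b.png",np.vstack([np.hstack([f(i2,u,v),f(i3,a,b)]),np.hstack([cv2.resize(im[60:330,110:450,::-1],(315,250)),np.zeros((250,485,3),np.uint8)])]))
for z in(.071,.093,.098,.104): print(z,proj(s,[.54,.016+.033,z]),proj(s,[.54,.016-.033,z]))
E
```

```text
[0.5406429  0.01434747 0.17413695] 93.3387767476969
0.093 [276.3275453  213.46309363] (array([0.5409, 0.0112]), np.float64(82.3), 58)
0.093 [276.68556985 207.60712475] (array([0.5362, 0.0163]), np.float64(73.1), 63)
0.093 [277.04705422 201.69456588] (array([0.538 , 0.0149]), np.float64(69.8), 61)
0.098 [276.34607448 215.89233195] (array([0.5408, 0.0124]), np.float64(79.8), 60)
0.098 [276.71170174 209.92542475] (array([0.5415, 0.0137]), np.float64(81.3), 51)
0.098 [277.08093678 203.89963973] (array([0.5377, 0.0164]), np.float64(68.6), 62)
270 213 285 193
0.071 [270.33640571 199.84835122] [270.31997019 214.72456612]
0.093 [270.07131853 193.23505629] [270.04043025 207.95662114]
0.098 [270.01012344 191.70838423] [269.97584492 206.39294491]
0.104 [269.93621692 189.86459216] [269.89781699 204.50380971]
```

```bash
python3 - <<'E'
from h import *
for n,us in(("sd",(255,270,285)),("sn",(271,285,299))):
    for k in(12,14):
        g=cv2.cvtColor(cv2.imread(f"pics/{n}{k}.png"),cv2.COLOR_BGR2GRAY)
        for u in us: print(n,k,u,g[176:216,u-1:u+2].mean(1).astype(int).tolist())
sc=bot.camera_model("scene")
s=bot.camera_model("side")
for z in(.071,.093,.098): # topmost rim pixel
    for nm,c in(("side",s),("scene",sc)):
        P=np.array([proj(c,[.54+.033*np.cos(a),.016+.033*np.sin(a),z]) for a in np.linspace(0,6.28,72)]);print(nm,z,P.min(0).round(1),P.max(0).round(1))
E
```

```text
sd 12 255 [139, 138, 137, 135, 135, 134, 136, 136, 138, 137, 138, 138, 138, 139, 139, 140, 139, 139, 139, 139, 139, 139, 139, 138, 138, 139, 141, 142, 142, 141, 140, 144, 157, 167, 149, 124, 113, 114, 136, 172]
sd 12 270 [136, 135, 135, 136, 136, 136, 137, 137, 137, 138, 139, 139, 138, 138, 137, 138, 138, 139, 139, 140, 140, 140, 141, 145, 142, 126, 109, 106, 107, 115, 139, 155, 141, 123, 122, 138, 165, 177, 165, 136]
sd 12 285 [57, 56, 58, 57, 57, 58, 57, 57, 57, 57, 57, 57, 61, 74, 102, 126, 136, 139, 140, 141, 139, 140, 141, 140, 140, 140, 141, 141, 140, 142, 154, 165, 146, 120, 110, 112, 132, 165, 181, 183]
sd 14 255 [138, 138, 137, 135, 135, 135, 135, 136, 137, 137, 138, 138, 138, 139, 140, 140, 139, 140, 139, 138, 140, 139, 138, 138, 138, 139, 141, 143, 142, 141, 141, 143, 157, 167, 149, 124, 112, 114, 137, 172]
sd 14 270 [135, 135, 135, 135, 136, 136, 137, 137, 138, 138, 139, 140, 139, 137, 137, 138, 141, 140, 126, 112, 107, 106, 111, 130, 151, 152, 135, 124, 129, 149, 168, 163, 136, 115, 109, 109, 110, 111, 112, 111]
sd 14 285 [56, 57, 57, 56, 57, 57, 57, 57, 57, 57, 57, 58, 
[... 934 characters left out ...]
, 155, 155, 153, 153, 156, 153, 154, 154]
sn 14 285 [110, 116, 116, 117, 115, 118, 119, 117, 118, 119, 117, 117, 118, 120, 139, 157, 144, 124, 116, 114, 112, 113, 114, 113, 115, 115, 116, 114, 113, 111, 112, 113, 112, 112, 116, 118, 120, 121, 122, 142]
sn 14 299 [134, 129, 115, 116, 148, 172, 173, 156, 142, 136, 135, 150, 174, 187, 190, 193, 192, 193, 195, 194, 196, 200, 202, 207, 209, 211, 210, 213, 215, 215, 216, 215, 215, 215, 213, 212, 211, 210, 204, 189]
side 0.071 [257.9 199.8] [282.7 214.7]
scene 0.071 [273.8 180.1] [298.3 197.3]
side 0.093 [257.5 193.2] [282.6 208. ]
scene 0.093 [273.7 174.1] [298.6 191.3]
side 0.098 [257.4 191.7] [282.6 206.4]
scene 0.098 [273.6 172.8] [298.6 190. ]
```

The side view's rim edge rose 7 px and the scene view's 6 px. 22 mm predicts 6.6 and 6.0 px, so the third cup is seated. Now the last cup.

```bash
python3 - <<'E'
from cups import *
o,p,r=pose();y=np.degrees(np.arctan2(r[1,0],r[0,0]))
seq(p,y,(.367,-.352,.165,93.4))
E
```

```text
(0.367, -0.352, 0.165, 93.4) -> [-355, -193, 7] -0.0
```

Request:
{"op": "send_rows", "data": {
  "slide": [
    [-34,-18,0],
    [-68,-37,0],
    [-102,-55,0],
    [-136,-74,0],
    [-170,-92,0],
    [-204,-111,0],
    [-238,-129,0],
    [-272,-148,0]
  ],
  "roll": [0,0,0,0,0,0,0,0],
  "claw": [1,1,1,1,1,1,1,1]
}}

```text
t: 59.97
eef_pos: [0.4061, -0.2669, 0.1311]
tool_rot: [-0.001, 0.686, 0.728, -0.0]
contact_force: [0.6, 0.0, 0.1]
gripper_width: 1.001
grasp_force: 0.0
```

Request:
{"op": "send_rows", "data": {
  "slide": [
    [-30,-16,2],
    [-60,-33,5],
    [-83,-45,7],
    [-83,-45,7],
    [-83,-45,7],
    [-83,-45,7],
    [-83,-45,7],
    [-83,-45,7]
  ],
  "roll": [0,0,0,0,0,0,0,0],
  "claw": [1,1,1,1,1,1,1,1]
}}

```text
t: 60.63
eef_pos: [0.3686, -0.3499, 0.1251]
tool_rot: [-0.0, 0.685, 0.728, 0.0]
contact_force: [0.3, 1.2, 0.4]
gripper_width: 1.001
grasp_force: 0.0
```

```bash
python3 - <<'E'
from cups import *
o,p,r=pose();y=np.degrees(np.arctan2(r[1,0],r[0,0]));print(p,y)
m,im=snap("wrist","w15")
for q in([.367,-.351,.04],[.364,-.353,.04],[.370,-.348,.04],[.367,-.356,.04]): g=proj(m,q);print(g,rim(m,im,g,.04))
seq(p,y,(.367,-.353,.003,93.4))
E
```

```text
[ 0.36860107 -0.34988249  0.16560688] 93.51014299289686
[274.03487943 193.96491562] (array([ 0.3646, -0.3527]), np.float64(65.7), 157)
[269.99603054 196.23856277] (array([ 0.3646, -0.3527]), np.float64(65.7), 159)
[278.16979439 190.42295921] (array([ 0.3647, -0.3526]), np.float64(65.8), 144)
[273.65215725 200.20385662] (array([ 0.3646, -0.3527]), np.float64(65.8), 159)
(0.367, -0.353, 0.003, 93.4) -> [-3, -2, 163] 0.1
```

Request:
{"op": "send_rows", "data": {
  "slide": [
    [-3,-3,40],
    [-3,-3,80],
    [-3,-3,120],
    [-3,-3,150],
    [-3,-3,163],
    [-3,-3,163],
    [-3,-3,163],
    [-3,-3,163]
  ],
  "roll": [0,0,0,0,0,0,0,0],
  "claw": [1,1,1,1,1,1,1,0.5]
}}

```text
t: 61.35
eef_pos: [0.3666, -0.3552, -0.036]
tool_rot: [0.001, 0.686, 0.728, 0.0]
contact_force: [-0.7, -0.4, 0.3]
gripper_width: 0.884
grasp_force: 0.0
```

Request:
{"op": "send_rows", "data": {
  "slide": [
    [0,0,0],
    [0,0,0],
    [0,0,0],
    [0,0,0],
    [0,0,0],
    [0,0,-5],
    [0,0,-10],
    [0,0,-20]
  ],
  "roll": [0,0,0,0,0,0,0,0],
  "claw": [0.5,0.5,0.5,0.5,0.5,0.5,0.5,0.5]
}}

```text
t: 62.02
eef_pos: [0.3648, -0.3546, -0.0169]
tool_rot: [0.0, 0.686, 0.727, -0.0]
contact_force: [0.5, -1.7, -0.6]
gripper_width: 0.78
grasp_force: 67.0
```

Request:
{"op": "send_rows", "data": {
  "slide": [
    [0,0,-30],
    [0,0,-65],
    [0,0,-100],
    [0,0,-135],
    [0,0,-155],
    [0,0,-155],
    [0,0,-155],
    [0,0,-155]
  ],
  "roll": [0,0,0,0,0,0,0,0],
  "claw": [0.5,0.5,0.5,0.5,0.5,0.5,0.5,0.5]
}}

```text
t: 62.68
eef_pos: [0.3642, -0.3542, 0.1369]
tool_rot: [-0.0, 0.686, 0.727, -0.0]
contact_force: [-0.2, 0.9, -1.7]
gripper_width: 0.782
grasp_force: 67.7
```

```bash
python3 - <<'E'
from cups import *
o,p,r=pose();y=np.degrees(np.arctan2(r[1,0],r[0,0]));print(p,y)
seq(p,y,(.5395,.0148,.178,93.4))
E
```

```text
[ 0.36416487 -0.35418394  0.17738671] 93.33699458243542
(0.5395, 0.0148, 0.178, 93.4) -> [358, 196, -1] -0.1
```

Request:
{"op": "send_rows", "data": {
  "slide": [
    [25,14,0],
    [55,30,0],
    [88,48,0],
    [122,67,0],
    [156,85,0],
    [190,104,0],
    [224,123,0],
    [258,141,0]
  ],
  "roll": [0,0,0,0,0,0,0,0],
  "claw": [0.5,0.5,0.5,0.5,0.5,0.5,0.5,0.5]
}}

```text
t: 63.35
eef_pos: [0.49, -0.0868, 0.1358]
tool_rot: [-0.001, 0.686, 0.728, -0.001]
contact_force: [1.2, -0.2, -1.9]
gripper_width: 0.777
grasp_force: 67.7
```

Request:
{"op": "send_rows", "data": {
  "slide": [
    [32,18,0],
    [64,36,0],
    [85,47,0],
    [100,54,0],
    [100,54,0],
    [100,54,0],
    [100,54,0],
    [100,54,0]
  ],
  "roll": [0,0,0,0,0,0,0,0],
  "claw": [0.5,0.5,0.5,0.5,0.5,0.5,0.5,0.5]
}}

```text
t: 64.02
eef_pos: [0.5378, 0.0126, 0.1363]
tool_rot: [-0.0, 0.687, 0.727, -0.001]
contact_force: [0.2, 0.3, -1.2]
gripper_width: 0.781
grasp_force: 67.6
```

Request:
{"op": "send_rows", "data": {
  "slide": [
    [0,0,0],
    [0,0,0],
    [0,0,0],
    [0,0,0],
    [0,0,0],
    [0,0,0],
    [0,0,20],
    [0,0,40]
  ],
  "roll": [0,0,0,0,0,0,0,0],
  "claw": [0.5,0.5,0.5,0.5,0.5,0.5,0.5,0.5]
}}

```text
t: 64.68
eef_pos: [0.5401, 0.0144, 0.0979]
tool_rot: [0.001, 0.686, 0.727, 0.001]
contact_force: [0.2, -0.9, -1.2]
gripper_width: 0.778
grasp_force: 67.7
```

```bash
python3 - <<'E'
from cups import *
o,p,r=pose();y=np.degrees(np.arctan2(r[1,0],r[0,0]));print(p,y)
seq(p,y,(.5395,.0145,.090,93.4))
E
```

```text
[0.54008504 0.01442443 0.13841165] 93.33798651700374
(0.5395, 0.0145, 0.09, 93.4) -> [0, -1, 48] -0.1
```

Lower to about 0.083, then in small steps.

Request:
{"op": "send_rows", "data": {
  "slide": [
    [0,0,15],
    [0,0,28],
    [0,0,36],
    [0,0,41],
    [0,0,45],
    [0,0,49],
    [0,0,52],
    [0,0,53]
  ],
  "roll": [0,0,0,0,0,0,0,0],
  "claw": [0.5,0.5,0.5,0.5,0.5,0.5,0.5,0.5]
}}

```text
t: 65.35
eef_pos: [0.5403, 0.0147, 0.0451]
tool_rot: [0.001, 0.686, 0.728, 0.001]
contact_force: [0.5, 0.6, 5.7]
gripper_width: 0.775
grasp_force: 71.4
```

Request:
{"op": "send_rows", "data": {
  "slide": [
    [0,0,0],
    [0,0,1],
    [0,0,1],
    [0,0,2],
    [0,0,2],
    [0,0,2],
    [0,0,2],
    [0,0,2]
  ],
  "roll": [0,0,0,0,0,0,0,0],
  "claw": [0.5,0.5,0.5,0.5,0.5,0.5,0.5,0.5]
}}

```text
t: 66.02
eef_pos: [0.5418, 0.015, 0.0444]
tool_rot: [0.002, 0.686, 0.727, 0.002]
contact_force: [0.5, 0.5, 9.5]
gripper_width: 0.775
grasp_force: 73.6
```

Request:
{"op": "send_rows", "data": {
  "slide": [
    [0,0,-1],
    [0,0,-2],
    [0,0,-2],
    [0,0,-2],
    [0,0,-2],
    [0,0,-2],
    [0,0,-2],
    [0,0,-2]
  ],
  "roll": [0,0,0,0,0,0,0,0],
  "claw": [0.5,0.5,0.5,1,1,1,1,1]
}}

```text
t: 66.68
eef_pos: [0.5383, 0.0142, 0.0439]
tool_rot: [-0.0, 0.686, 0.728, -0.0]
contact_force: [0.7, -0.9, 0.3]
gripper_width: 0.999
grasp_force: 0.0
```

Request:
{"op": "send_rows", "data": {
  "slide": [
    [0,0,0],
    [0,0,-5],
    [0,0,-20],
    [0,0,-55],
    [0,0,-95],
    [0,0,-135],
    [0,0,-150],
    [0,0,-150]
  ],
  "roll": [0,0,0,0,0,0,0,0],
  "claw": [1,1,1,1,1,1,1,1]
}}

```text
t: 67.35
eef_pos: [0.5416, 0.0151, 0.1992]
tool_rot: [0.003, 0.686, 0.727, 0.003]
contact_force: [-0.1, -0.3, -0.4]
gripper_width: 1.0
grasp_force: 0.0
```

```bash
python3 - <<'E'
from cups import *
o,p,r=pose();print(p)
m,im=snap("wrist","w16");s,i2=snap("side","sd16");sc,i3=snap("scene","sn16")
f=lambda im,u,v:cv2.resize(im[v-40:v+30,u-40:u+40,::-1],(400,340))
u,v=proj(s,[.54,.014,.05]).astype(int);a,b=proj(sc,[.54,.014,.05]).astype(int)
cv2.imwrite("pics/w16b.png",np.vstack([np.hstack([f(i2,u,v),f(i3,a,b)]),np.hstack([cv2.resize(im[...,::-1],(347,260)),cv2.resize(i3[140:340,150:450,::-1],(453,260))])]))
for n,u in(("sd",270),("sn",285)):
    g=cv2.cvtColor(cv2.imread(f"pics/{n}16.png"),cv2.COLOR_BGR2GRAY);print(n,g[166:206,u-1:u+2].mean(1).astype(int).tolist())
for z in(.115,.12):
    for nm,c in(("side",s),("scene",sc)):
        P=np.array([proj(c,[.54+.033*np.cos(a),.016+.033*np.sin(a),z]) for a in np.linspace(0,6.28,72)]);print(nm,z,P.min(0).round(1),P.max(0).round(1))
E
```

```text
[0.54162627 0.01512395 0.2397159 ]
sd [136, 136, 136, 136, 136, 136, 137, 137, 137, 137, 135, 136, 136, 136, 136, 137, 138, 138, 138, 142, 141, 127, 112, 108, 108, 111, 132, 162, 165, 145, 130, 131, 146, 162, 154, 129, 113, 110, 109, 108]
sn [157, 157, 149, 137, 121, 116, 113, 114, 117, 120, 118, 118, 116, 115, 118, 118, 126, 136, 150, 158, 143, 121, 113, 114, 115, 114, 115, 112, 114, 113, 112, 114, 111, 112, 113, 113, 115, 117, 115, 113]
side 0.115 [257.1 186.4] [282.5 201. ]
scene 0.115 [273.6 168. ] [298.8 185.2]
side 0.12 [256.9 184.9] [282.5 199.4]
scene 0.12 [273.5 166.6] [298.9 183.8]
```

View pics/w16b.png

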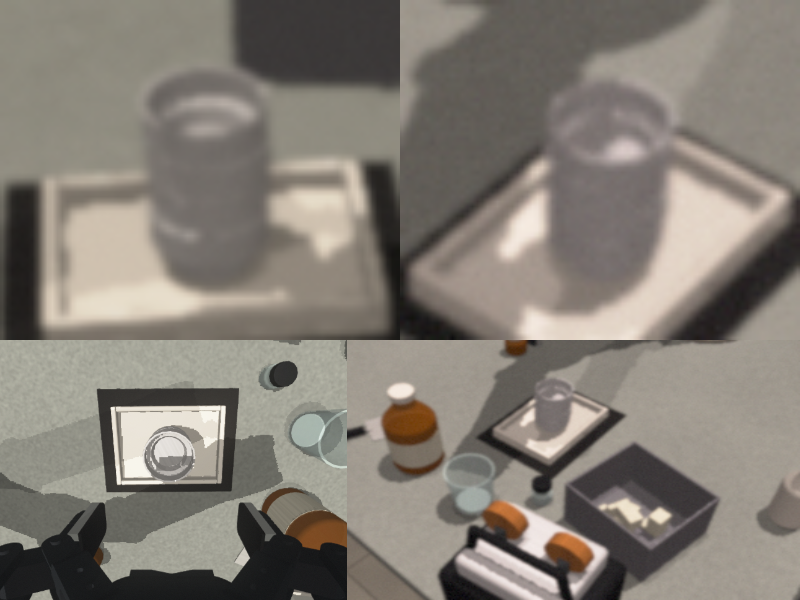

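All four cups are stacked: collars contiguous, rim rises of 7 and 6 px against 6.8 and 6.1 expected. The tray is square on the mat, the foam is in the bin and the gripper is clear. I'm handing it in.

```bash
python3 -c "
from station import bot
print(bot.hand_in())"
```

```text
the job is handed in; nothing more can be done
None
```

I handed the job in with all the foam (four pieces) in the bin, the tray square on the mat about 4 mm off centre, and all four cups nested upright in the middle of the tray and released; the simulator returned no verdict.

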